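# Lock the jars away in the combination chest

### The arm

A 6-joint arm with a two-finger parallel gripper is mounted at the origin on a cart in front of the work surface, level with it; the furniture and walls round the work are solid. World frame = base frame: x ahead of the robot, y to its left, z up, the work surface at z = 0. Lengths are in m, angles in rad, forces in N, time in s.
With the tool pointing down it reaches from about 0.35 to 0.975 m from the base axis. Payload 7.1 kg.
Tool frame: the origin (TCP) lies between the finger pads; the fingertips stand 19 mm ahead of it and the grasp point (between the pads) is the TCP; z points along the fingers, y is the direction in which the jaws open and shut (so a half turn about z gives the same grasp; the last joint's range is limited). The gripper opens to 88 mm and grips with 3 to 60 N. Pads are 20 mm wide; open, the fingers measure 115 mm over their backs; the gripper's body (75 mm by 178 mm) begins 61 mm behind the grasp point.
Start: joints at [1.325, 0.423, 1.63, -0, 1.089, -0.019], TCP at [0.141, 0.609, 0.242] pointing down, gripper open.
Joint ranges: [-3, 3], [-0.9, 2.11], [0.09, 2.58], [-1.31, 4.45], [0.11, 2.69], [-2.54, 2.54]. Speed limits (rad/s): [2.39, 2.39, 3.01, 3.14, 3.14, 3.14].

### API

Orientations are given as a unit quaternion [w, x, y, z].
In Python, from station import r, viewer gives the robot as it stands.
- The arm moves only by the tool move_arm, never from a script. Its argument "commands" is a list of rows, each a list of 5 numbers: the shift along the tool's x, y, z in m, then the turn about the tool's z in rad, then the closure, from -1 (fully open) to 1 (shut), so that 0 is half open. A call has exactly 10 rows; each row shifts and turns the pose as measured when the row begins, along the tool's axes as they then stand; what a row does not reach is not made up. A row lasts 1/12 s, in which the tool goes at most 41.7 mm and 7.16 degrees, less where a joint would pass 70% of its speed; a pose out of reach is approached as far as the arm can. A call is refused whole if a number of a shift passes 0.0417 or a number of a turn 0.125, either way. A call with a gripper value outside its range is refused whole. The fingers move at their own pace and stop on an object; "grip_force" is the grip in N (left out, the last holds). Time passes only in rows, so rows that do not move let the fingers close, or fill a call up. It gives the time, the measured TCP pose, the force and the opening at its end, in the units of the state.
- r.sense(): the state, without advancing time (a new reading comes with each control period).
- viewer.get_image(name): name is "scene" or "top" or "wrist"; returns a dict with "frame" (480x640x3 uint8, blue, green, red), "range_z" (480x640 float32, m along the optical axis (not along the pixel's ray), 0 where there is no reading), "intrinsics" (3x3 intrinsics, pixels), "eye" and "rotation" of the camera in the world; the wrist camera has in their place "tool_from_camera" (4x4, takes a point from camera to tool coordinates, whose origin is the TCP and whose axes are the flange's). Camera axes: x right, y down, z forward; pixel columns grow to the right and rows downward; lengths in m; the calibration is good to about 2 mm. A picture is of the moment at which its call begins: read the wrist's pose just before it.
- r.job_done(): hands the job in, once; it reports no verdict.
The state is a dict: "clock": time; "joints": joint angles; "qvel": joint speeds; "joint_efforts": joint torques, N m; "tcp_pos": TCP position; "tcp_rot": TCP orientation; "ft_force": force on the tool from outside, world axes, zero at the start; "torque": the same for the moment, N m; "grip_width": finger opening in m.
Only numpy, scipy, OpenCV 4.12 (cv2) and the standard library are available. Lean on these libraries where they do the work, as an engineer would, in place of code of your own. Each camera call takes 0.05 s, during which the arm holds its last target.

### The job

Unlock the plywood chest by turning the lock dial nearer to you to 5 and the farther one to 2, draw the bolt fully back and slide the lid fully open, away from you. Stand all the small black-lidded glass jars that are on the table just left of the chest (two or three of them) upright on the floor of the chest, then slide the lid fully shut, push the bolt fully home and turn both dials at least one whole number off their code. Do not shift the spray bottle or the needle bottle.

Things in the scene. Friction and masses are not known exactly. Their poses are not given: they have to be found in the camera images.
- chest: fixed plywood chest with a sliding lid; a grey lock case fills its right (-y) flank. Origin: centre of the chest's underside, on the table; x points away from the robot, y left, z up; turned up to 0.18 rad. Outside 216 mm (x) by 266 mm (y), walls 8 mm, front and side walls 98 mm high, back wall 84 mm. Inside 200 mm (x) by 250 mm (y).
- chest_floor (a point): centre of the chest's inner floor (upper face of the 5 mm floor), axes as the chest's. Under the shut lid there are 81 mm above the floor.
- lock_top (a point): centre of the top face of the lock case, 98 mm over the table, at chest (0, -183) mm; axes as the chest's. The case is 216 mm (x) by 100 mm (y). On it stand, along x, the near dial at -65 mm, the bolt's grip at 0 and the far dial at +65 mm. The numbers 1 to 6 lie round the far side of each dial, clockwise.
- near_dial (a joint): lock dial nearer to the robot; code 5 = 2.0 rad. Upright black grip bar on a steel disc, vertical axis. Numbers 1 to 6 are at 0, 0.5, 1.0, 1.5, 2.0, 2.5 rad (stops at both ends); grows clockwise from above. Stays where left, 0.03 N m of friction, no clicks. The lock takes the code within about 0.13 rad. While the bolt is drawn the dial is held.
- near_dial_grip (a point): point on the near dial's axis, 31 mm over the lock case, where its bar (40 mm long, 12 mm thick, top 7 mm above this point, disc 22 mm below it) is pinched. In the chest's frame the bar with its white pointer lies at 1.25 rad minus the dial's value, counter-clockwise from x. This point's own axes turn with the dial; the bar lies 1.25 rad counter-clockwise from its x.
- far_dial (a joint): lock dial farther from the robot; code 2 = 0.5 rad. Upright black grip bar on a steel disc, vertical axis. Numbers 1 to 6 are at 0, 0.5, 1.0, 1.5, 2.0, 2.5 rad (stops at both ends); grows clockwise from above. Stays where left, 0.03 N m of friction, no clicks. The lock takes the code within about 0.13 rad. While the bolt is drawn the dial is held.
- far_dial_grip (a point): point on the far dial's axis, 31 mm over the lock case, where its bar (40 mm long, 12 mm thick, top 7 mm above this point, disc 22 mm below it) is pinched. In the chest's frame the bar with its white pointer lies at 1.25 rad minus the dial's value, counter-clockwise from x. This point's own axes turn with the dial; the bar lies 1.25 rad counter-clockwise from its x.
- bolt (a joint): steel bolt that slides level on the lock case: 0 = home (its tongue in the keeper on the lid), grows to 0.025 m as it is drawn back to the right (the chest's -y). It moves only with both dials at their code, takes about 2 N and stays where left; it goes home only with the lid fully shut.
- bolt_grip (a point): grip point of the bolt: upright dark block, 14 mm thick along the chest's y (pinch it along y), 24 mm long along x, its top 11 mm above this point; the bolt's bar begins 22 mm below this point. It moves with the bolt; axes as the chest's.
- lid (a joint): flat plywood lid that slides level in grooves: 0 = shut, grows to 0.17 m as it is slid along the chest's +x, away from the robot. Held by the bolt while that is home; takes about 2 N and stays where left. Fully open, it leaves the front 170 mm of the 200 mm inside free.
- lid_handle (a point): grip point of the lid's handle: upright wooden bar, 14 mm thick along the chest's x (pinch it along x), 70 mm long along y, its top 12 mm above this point; the lid's face lies 26 mm below this point. It moves with the lid (at chest x = -70 mm, y = 0 when shut); axes as the chest's.
- jar1_mid (a point): upright closed glass jar with a black lid, 60 mm across the round body, 69 mm tall (body up to 57 mm, then the 55 mm lid), 0.3 to 0.5 kg, most of it low down (settled pigment). It may be absent (two or three of the four are there). It starts to the left of the chest. This point is on its axis half-way up, 34.5 mm over its underside; z is its axis.
- jar2_mid (a point): upright closed glass jar with a black lid, 60 mm across the round body, 69 mm tall (body up to 57 mm, then the 55 mm lid), 0.3 to 0.5 kg, most of it low down (settled pigment). It may be absent (two or three of the four are there). It starts to the left of the chest. This point is on its axis half-way up, 34.5 mm over its underside; z is its axis.
- jar3_mid (a point): upright closed glass jar with a black lid, 60 mm across the round body, 69 mm tall (body up to 57 mm, then the 55 mm lid), 0.3 to 0.5 kg, most of it low down (settled pigment). It may be absent (two or three of the four are there). It starts to the left of the chest. This point is on its axis half-way up, 34.5 mm over its underside; z is its axis.
- jar4_mid (a point): upright closed glass jar with a black lid, 60 mm across the round body, 69 mm tall (body up to 57 mm, then the 55 mm lid), 0.3 to 0.5 kg, most of it low down (settled pigment). It may be absent (two or three of the four are there). It starts to the left of the chest. This point is on its axis half-way up, 34.5 mm over its underside; z is its axis.
- jar1: the same jar as jar1_mid; origin at the centre of its underside
- jar2: the same jar as jar2_mid; origin at the centre of its underside
- jar3: the same jar as jar3_mid; origin at the centre of its underside
- jar4: the same jar as jar4_mid; origin at the centre of its underside
- spray_mid (a point): small glass spray bottle, 36x50x116 mm, a bystander to the far left that stays where it is; this point is half-way up, 58 mm
- needle_mid (a point): slim squeeze bottle with a needle cap, 32 mm across, 135 mm tall, a bystander to the near right that stays where it is; this point is half-way up, 67 mm
There are look-alikes about, which are no part of the job. What is shaped like the jar2 but green or orange is not meant. Leave any orange look-alike of the jar4 alone.

How it is judged:
By the outcome, as a careful person would: the job done as asked, in the order asked, and still so for the second after the job is handed in, with the robot touching nothing.
Of jar1, jar2, jar3, jar4 only 2 to 3 are there at a start; the rules pass over those that are not, and their reading is None.
At some moment in a run one of jar1, jar2, jar3, jar4 may be knocked a few centimetres aside while the robot is not near it.
It also fails if it takes over 210 s, if anything falls off the work surface, if the arm or the gripper's body presses on something with over 40 N, if the wrist force passes 120 N, or if a joint passes its speed limit or range.

## Working session

There is one attempt and no reset: what is moved stays moved. The work goes in short steps, Python scripts to look and compute and a tool call to move; the robot and the scene stay as the last step left them, time stands still between calls to the robot, and variables do not carry over. Pictures are saved under pics/ and viewed, and the job is handed in when it is done.

Besides the shell and the picture viewer there is one more tool, called by a JSON object that holds its "fn" and its "kwargs". move_arm: Moves the arm, as the interface text tells. Its arguments: {"type":"object","properties":{"commands":{"type":"array","items":{"type":"array","items":{"type":"number"}}},"grip_force":{"type":"number"}},"required":["commands"]}

```bash
ls; mkdir -p pics; python3 - <<'E'
from station import r, viewer
import cv2
print(r.sense())
for n in ["scene","top","wrist"]:
    im=viewer.get_image(n)
    cv2.imwrite(f"pics/{n}0.png",im["frame"])
    print(n,im["intrinsics"],im.get("eye"),im.get("rotation"),im.get("tool_from_camera"))
E
```

```text
pics
{'clock': 0.0, 'joints': array([ 1.32497811e+00,  4.23839085e-01,  1.63069793e+00,  9.09507242e-06,
        1.08857678e+00, -1.89682534e-02]), 'qvel': array([-1.28333104e-03,  9.07612179e-04,  7.06765061e-05,  1.37025931e-03,
       -1.41270026e-03, -1.46265173e-03]), 'joint_efforts': array([ 1.20766625e-03, -5.44623685e+01, -2.73671722e+01,  6.44246070e-02,
        2.26388482e-02, -1.23267059e-04]), 'tcp_pos': array([0.14039311, 0.60848577, 0.24089965]), 'tcp_rot': array([-1.04392433e-04,  1.13183998e-01,  9.93573754e-01, -7.53381657e-04]), 'ft_force': array([0.80868157, 0.56788508, 0.92616143]), 'torque': array([ 0.04328418,  0.03995275, -0.02534531]), 'grip_width': 0.08787869093024991}
scene [[526.39416697   0.         320.67343898]
 [  0.         526.39416697 242.34373474]
 [  0.           0.           1.        ]] [-0.06423812 -0.93873024  0.66342999] [-0.50539226  0.8183395  -0.23532322  0.13972156] None
top [[436.27760529   0.         317.9603138 ]
 [  0.         436.27760529 243.75805721]
 [  0.           0.           1.        ]] [0.25888112 0.0173739  1.27468483] [-0.07792227  0.75761713 -0.64448303  0.06772027] None
wrist [[381.3412657    0.         319.29870229]
 [  0.         381.3412657  234.38987666]
 [  0.           0.           1.        ]] None None [[ 1.24472718e-03 -9.69241903e-01 -2.46106856e-01  6.69627724e-02]
 [ 9.99999196e-01  1.26598242e-03  7.18507646e-05 -7.27190223e-04]
 [ 2.41926181e-04 -2.46106747e-01  9.69242699e-01 -1.42939184e-01]
 [ 0.00000000e+00  0.00000000e+00  0.00000000e+00  1.00000000e+00]]
```

View pics/scene0.png

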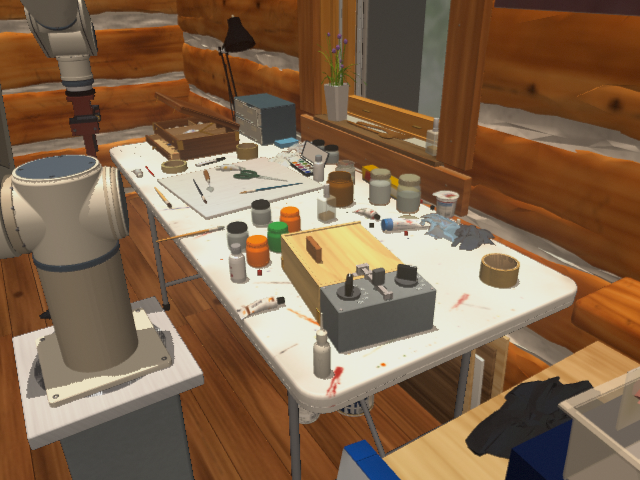

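View pics/top0.png

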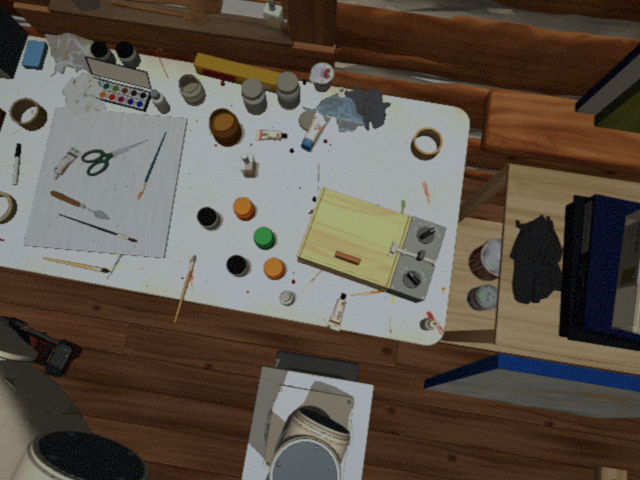

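View pics/wrist0.png

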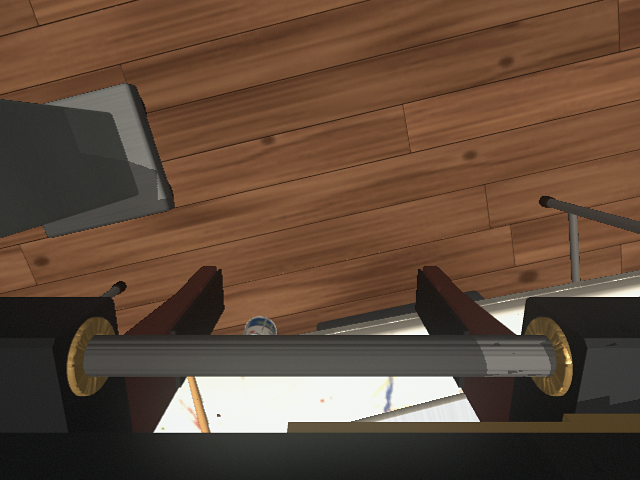

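The top view shows the chest at (365,243). Black lids are at (207,217) and (236,265), orange at (243,208) and (274,268), green at (263,237). There are two more dark jars at the far back left, (100,50) and (125,50), well away from the chest. Next I'll take enlarged crops and measurements.

```bash
cat > h.py <<'E'
import numpy as np, cv2
from scipy.spatial.transform import Rotation as R
def q2R(q): return R.from_quat([q[1],q[2],q[3],q[0]]).as_matrix()
def cam(im,s=None):
    K=im["intrinsics"]
    if "eye" in im and im["eye"] is not None: return K,q2R(im["rotation"]),np.array(im["eye"])
    T=im["tool_from_camera"]; Rt=q2R(s["tcp_rot"])
    return K,Rt@T[:3,:3],Rt@T[:3,3]+s["tcp_pos"]
def ray(c,u,v):
    K,Rm,e=c; return e,Rm@np.array([(u-K[0,2])/K[0,0],(v-K[1,2])/K[1,1],1.])
def onz(c,u,v,z):
    e,d=ray(c,u,v); return e+d*(z-e[2])/d[2]
def proj(c,p):
    K,Rm,e=c; q=Rm.T@(np.asarray(p)-e); return K[:2,:2]@(q[:2]/q[2])+K[:2,2]
def cloud(im,c):
    K,Rm,e=c; z=im["range_z"]; v,u=np.mgrid[:480,:640]
    P=np.stack([(u-K[0,2])/K[0,0]*z,(v-K[1,2])/K[1,1]*z,z],-1)@Rm.T+e
    P[z<=0]=np.nan; return P
def tri(rays):
    A=np.zeros((3,3));b=np.zeros(3)
    for e,d in rays:
        d=d/np.linalg.norm(d);M=np.eye(3)-np.outer(d,d);A+=M;b+=M@e
    return np.linalg.solve(A,b)
def yaw(s):
    M=q2R(s["tcp_rot"]); return np.arctan2(M[1,0],M[0,0])
def togo(s,p,a=None):
    """shift in tool axes to world p; turn about tool z to yaw a (mod pi)"""
    M=q2R(s["tcp_rot"]); d=M.T@(np.asarray(p)-s["tcp_pos"])
    t=None
    if a is not None:
        t=-(a-yaw(s)); t=(t+np.pi/2)%np.pi-np.pi/2
    return np.round(d*1000,1),t
def crop(f,x0,y0,x1,y1,k): return cv2.resize(f[y0:y1,x0:x1],None,fx=k,fy=k,interpolation=cv2.INTER_CUBIC)
E
python3 - <<'E'
from station import r, viewer
from h import *
t=viewer.get_image("top"); sc=viewer.get_image("scene")
np.savez("t0.npz",f=t["frame"],P=cloud(t,cam(t)));np.savez("s0.npz",f=sc["frame"],P=cloud(sc,cam(sc)))
P=cloud(t,cam(t)); Q=cloud(sc,cam(sc))
for n,(u,v) in dict(b1=(207,217),b2=(236,265),o1=(243,208),o2=(274,268),g=(263,237),wt=(287,297),w2=(248,165),nd=(430,323),lidc=(350,230),case=(425,262),fd=(427,235),ndl=(413,279),handle=(347,257),chL=(320,192),cor=(298,262),table=(250,290)).items():
    print(n,np.round(P[v,u],4))
for n,(u,v) in dict(b1=(261,205),b2=(237,229),lid=(350,250),case=(330,300)).items(): print('s',n,np.round(Q[v,u],4))
cv2.imwrite("pics/tc.png",crop(t["frame"],180,140,460,350,2.8))
cv2.imwrite("pics/sc.png",crop(sc["frame"],210,150,450,350,3.3))
E
```

```text
b1 [0.5354 0.3811 0.0684]
b2 [0.4122 0.2712 0.0709]
o1 [0.578  0.2846 0.069 ]
o2 [0.4213 0.1654 0.0679]
g [0.5032 0.2119 0.0699]
wt [0.3455 0.1132 0.0962]
w2 [0.7071 0.2944 0.0745]
nd [ 0.3388 -0.2748  0.094 ]
lidc [ 0.5569 -0.0273  0.0936]
case [ 0.5    -0.2429  0.0964]
fd [ 0.5668 -0.2323  0.1319]
ndl [ 0.4423 -0.2085  0.1336]
handle [ 0.4721 -0.0285  0.1359]
chL [0.6514 0.0726 0.0981]
cor [0.4585 0.1065 0.0057]
table [0.3553 0.2311 0.0006]
s b1 [0.532  0.3661 0.0699]
s b2 [0.4059 0.2516 0.0701]
s lid [ 0.5627 -0.0461  0.0939]
s case [ 0.4053 -0.2052  0.0977]
```

View pics/tc.png

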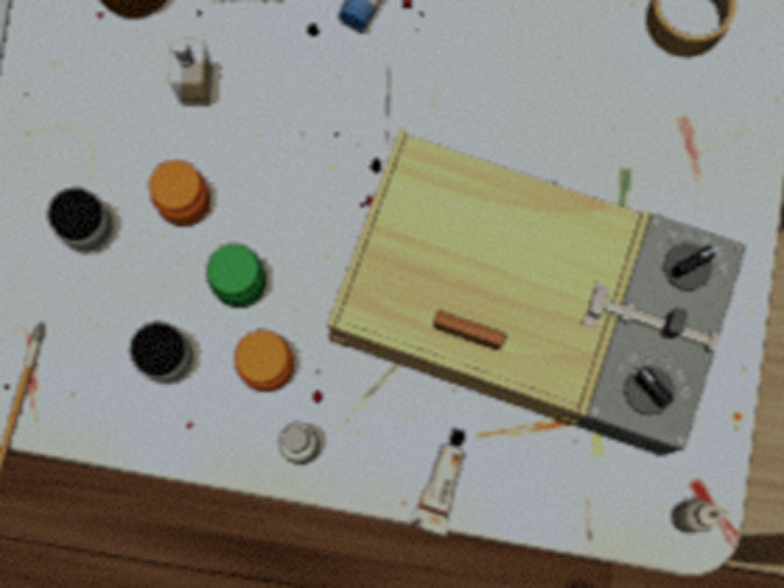

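View pics/sc.png

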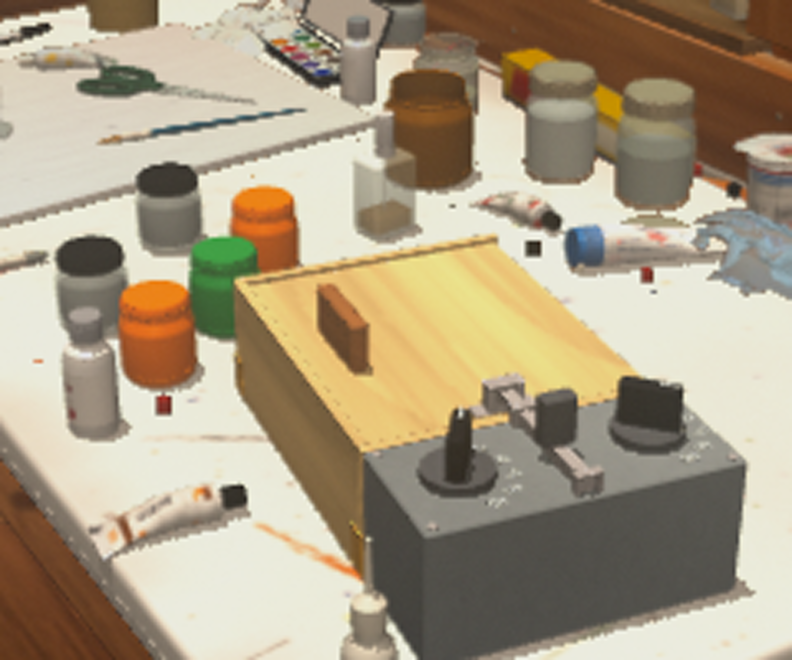

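Two candidates fit "black-lidded, just left of the chest": top pixels (207,217) and (236,265). The orange (243,208), (274,268) and green (263,237) jars are the decoys. The crop confirms the black lids. The spray bottle is at (248,165) and the needle bottle at (430,323). Next I need precise poses.

```bash
python3 - <<'E'
from h import *
from station import viewer
t=viewer.get_image("top"); sc=viewer.get_image("scene")
C={'top':cam(t),'scene':cam(sc)}
# chest outline by height mask, both clouds -> XY, minAreaRect
for n,im in (('top',t),('scene',sc)):
    P=cloud(im,C[n]); x,y,z=P[...,0],P[...,1],P[...,2]
    m=(x>0.36)&(x<0.72)&(y>-.36)&(y<.16)&(z>0.088)&(z<0.104)
    print(n,m.sum(),'lid z',np.nanmedian(z[m]))
    m=cv2.morphologyEx(m.astype(np.uint8),cv2.MORPH_OPEN,np.ones((3,3)))
    nl,lab,st,_=cv2.connectedComponentsWithStats(m); k=1+np.argmax(st[1:,4]); m=lab==k
    pts=np.stack([x[m],y[m]],1).astype(np.float32)
    rc=cv2.minAreaRect(pts); print(rc, np.round(cv2.boxPoints(rc),4).tolist())
# jars: black lids
T=t["frame"].astype(int)
for n,im in (('top',t),('scene',sc)):
    f=im["frame"]; P=cloud(im,C[n]); x,y,z=P[...,0],P[...,1],P[...,2]
    m=(x>0.3)&(x<0.75)&(y>.12)&(y<.5)&(z>0.06)&(z<0.076)&(f.max(-1)<70)
    nl,lab,st,ce=cv2.connectedComponentsWithStats(m.astype(np.uint8))
    for k in range(1,nl):
        if st[k,4]>60:
            mm=lab==k; p=np.stack([x[mm],y[mm]],1).astype(np.float32)
            zz=z[mm]; top=zz>0.066
            c,rad=cv2.minEnclosingCircle(p[top]); print(n,st[k],ce[k],'xy',np.round(c,4),'r',round(rad,4),'z',np.round(np.median(zz),4))
E
```

```text
top 9041 lid z 0.09542539477847356
((0.5343084335327148, -0.09010115265846252), (0.36685773730278015, 0.2167591005563736), 79.73307800292969) [[0.39500001072883606, -0.25130000710487366], [0.608299970626831, -0.289900004863739], [0.6736000180244446, 0.07109999656677246], [0.4603999853134155, 0.10970000177621841]]
scene 6834 lid z 0.0959484334870161
((0.5321138501167297, -0.08961358666419983), (0.37382233142852783, 0.2170189917087555), 79.81123352050781) [[0.392300009727478, -0.25440001487731934], [0.6057999730110168, -0.29280000925064087], [0.671999990940094, 0.07519999891519547], [0.45840001106262207, 0.11349999904632568]]
top [197 208  19  17 253] [206.18972332 215.91699605] xy [0.5395 0.3852] r 0.0259 z 0.0689
top [227 255  19  19 272] [235.75735294 264.19117647] xy [0.4146 0.2732] r 0.026 z 0.0686
scene [252 200  18   9 135] [260.22222222 204.01481481] xy [0.5379 0.3812] r 0.0274 z 0.0694
scene [228 222  19  11 175] [236.96       227.08571429] xy [0.4113 0.2738] r 0.0284 z 0.0695
```

```bash
cat >> h.py <<'E'
TH=-0.179; C0=np.array([0.542,-0.0405])
def W(x,y,z=0):
    c,s=np.cos(TH),np.sin(TH); return np.array([C0[0]+c*x-s*y,C0[1]+s*x+c*y,z])
def toC(p):
    c,s=np.cos(TH),np.sin(TH); d=np.asarray(p)[...,:2]-C0; return np.stack([c*d[...,0]+s*d[...,1],-s*d[...,0]+c*d[...,1]],-1)
E
python3 - <<'E'
from h import *
from station import viewer
for n in ('top','scene'):
    im=viewer.get_image(n); P=cloud(im,cam(im)); c=toC(P); z=P[...,2]
    for nm,x0,y0,h in (('near',-.065,-.183,.125),('far',.065,-.183,.125),('bolt',0,-.183,.120),('handle',-.07,0,.122)):
        rr=0.03 if nm!='handle' else .045
        m=(abs(c[...,0]-x0)<rr)&(abs(c[...,1]-y0)<rr)&(z>h)&(z<.15)
        p=c[m]*1000; rc=cv2.minAreaRect(p.astype(np.float32)); w,v=np.linalg.eigh(np.cov(p.T)); d=v[:,1]
        print(n,nm,m.sum(),'ctr',np.round(rc[0],1),'size',np.round(rc[1],1),'ang',round(np.arctan2(d[1],d[0]),3),'ztop',np.round(np.percentile(z[m],[50,95]),4))
t=viewer.get_image('top'); s=viewer.get_image('scene')
cv2.imwrite("pics/d.png",np.hstack([crop(t["frame"],380,210,460,310,5),crop(s["frame"],315,255,395,355,5)]))
E
```

```text
top near 78 ctr [ -63.6 -182.4] size [38.7 12.3] ang 1.018 ztop [0.1356 0.1389]
top far 73 ctr [  64.7 -182. ] size [11.8 39.3] ang 2.389 ztop [0.1362 0.1402]
top bolt 63 ctr [   1.1 -182.6] size [25.  14.3] ang 3.13 ztop [0.1407 0.1461]
top handle 144 ctr [-69.   -0.2] size [14.3 68. ] ang 1.574 ztop [0.1315 0.1353]
scene near 99 ctr [ -66.2 -186. ] size [39.2 11.6] ang 1.001 ztop [0.1359 0.138 ]
scene far 142 ctr [  64.4 -185.7] size [13.2 39. ] ang 2.42 ztop [0.1337 0.1379]
scene bolt 160 ctr [  -1.9 -185.5] size [23.3 19.8] ang 2.961 ztop [0.1343 0.1434]
scene handle 135 ctr [-70.6  -3.2] size [70.7 14.6] ang 1.587 ztop [0.1314 0.1338]
```

View pics/d.png

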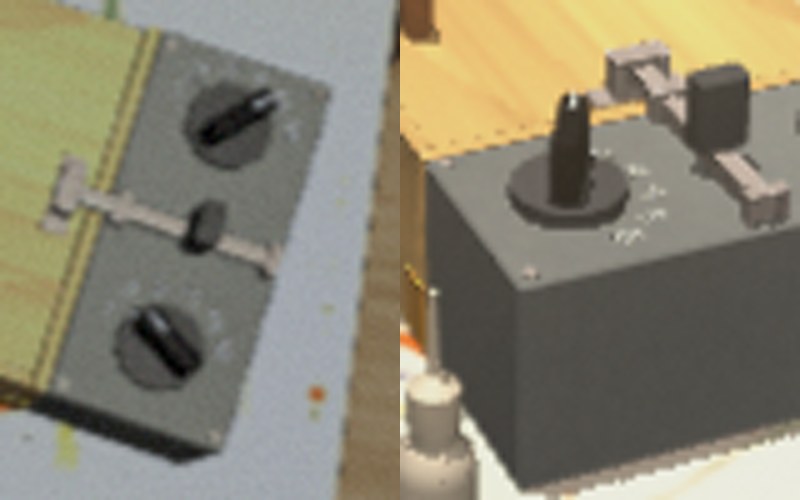

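Both views agree. The chest yaw is −0.179 rad. Near dial is about 0.24 (bar at 1.01) and needs +1.76 clockwise. Far dial is about 1.99 and needs −1.49. Starting the approach.

```bash
cat > go.py <<'E'
import sys
from h import *
from station import r
s=r.sense()
a=[float(v) for v in sys.argv[2:]]
p=W(*a[:3]) if sys.argv[1]=='c' else np.array(a[:3])
y=None
if len(a)>3: y=a[3]+(TH if sys.argv[1]=='c' else 0)
d,t=togo(s,p,y)
print('clock',round(s['clock'],2),'tcp',np.round(s['tcp_pos'],4),'yaw',round(yaw(s),3),'j6',round(s['joints'][5],3),'F',np.round(s['ft_force'],1),'w',round(s['grip_width'],4),'| chest',np.round(toC(s['tcp_pos'])*1000,1),'\n TOGO mm',d,'turn',t, 'tilt',np.round(q2R(s['tcp_rot'])[:,2],3))
E
python3 go.py w .42 .25 .24
```

```text
clock 0.55 tcp [0.1405 0.609  0.2417] yaw 2.915 j6 -0.019 F [-0.1  0.6  0.2] w 0.0878 | chest [-510.7  567.6] 
 TOGO mm [-353.  -287.     1.7] turn None tilt [ 0. -0. -1.]
```

{"fn": "move_arm", "kwargs": {"commands": [[-0.032,-0.026,0,0,0.1],[-0.032,-0.026,0,0,0.1],[-0.032,-0.026,0,0,0.1],[-0.032,-0.026,0,0,0.1],[-0.032,-0.026,0,0,0.1],[-0.032,-0.026,0,0,0.1],[-0.032,-0.026,0,0,0.1],[-0.032,-0.026,0,0,0.1],[-0.032,-0.026,0,0,0.1],[-0.032,-0.026,0,0,0.1]], "grip_force": 30}}

```text
clock: 1.38
tcp_pos: [0.3953, 0.2843, 0.2417]
tcp_rot: [0.001, 0.107, 0.994, 0.004]
ft_force: [0.5, 0.5, 0.2]
grip_width: 0.0391
```

```bash
python3 go.py c -.065 -.184 .2 1.01
```

```text
clock 1.38 tcp [0.3953 0.2843 0.2417] yaw 2.928 j6 -0.764 F [0.5 0.5 0.2] w 0.0391 | chest [-202.2  293.5] 
 TOGO mm [-153.6 -472.7   38.1] turn -1.0447029027781962 tilt [ 0.003  0.008 -1.   ]
```

```bash
cat > plan.py <<'E'
# plan.py c|w x y z yaw N : shift per row (mm, tool axes at that row) for straight path with even turning
import sys
from h import *
from station import r
s=r.sense(); a=[float(v) for v in sys.argv[2:6]]; N=int(sys.argv[6])
c=sys.argv[1]=='c'; p=W(*a[:3]) if c else np.array(a[:3]); y1=a[3]+(TH if c else 0)
y0=yaw(s); j1=np.arctan2(p[1],p[0])
y1=min([y1+k*np.pi for k in range(-3,4) if abs(j1-(y1+k*np.pi)+np.pi/2)<2.45 or abs(j1-(y1+k*np.pi)+np.pi/2+2*np.pi)<2.45 or abs(j1-(y1+k*np.pi)+np.pi/2-2*np.pi)<2.45],key=lambda v:abs((j1-v+np.pi/2)-s['joints'][5]))
j6=j1-y1+np.pi/2; dt=j6-s['joints'][5]-(j1-s['joints'][0])
d=(p-s['tcp_pos'])/N*1000; t=dt/N
print('from',np.round(s['tcp_pos'],4),'yaw',round(y0,3),'to',np.round(p,4),'yaw',round(y1,3),'j6 end',round(j6,3),'step',round(np.linalg.norm(d),1),'turn/row',round(t,4))
for k in range(N):
    b=y0-t*k; print([round(v,1) for v in (d[0]*np.cos(b)+d[1]*np.sin(b), d[0]*np.sin(b)-d[1]*np.cos(b), -d[2])],round(t,3))
E
python3 plan.py c -.065 -.184 .2 1.01 18
```

```text
from [0.3953 0.2843 0.2417] yaw 2.928 to [ 0.4453 -0.21    0.2   ] yaw 0.831 j6 end 0.299 step 27.7 turn/row 0.1167
[np.float64(-8.5), np.float64(-26.2), np.float64(2.3)] 0.117
[np.float64(-11.5), np.float64(-25.1), np.float64(2.3)] 0.117
[np.float64(-14.4), np.float64(-23.6), np.float64(2.3)] 0.117
[np.float64(-17.0), np.float64(-21.7), np.float64(2.3)] 0.117
[np.float64(-19.4), np.float64(-19.6), np.float64(2.3)] 0.117
[np.float64(-21.6), np.float64(-17.2), np.float64(2.3)] 0.117
[np.float64(-23.4), np.float64(-14.6), np.float64(2.3)] 0.117
[np.float64(-25.0), np.float64(-11.7), np.float64(2.3)] 0.117
[np.float64(-26.2), np.float64(-8.8), np.float64(2.3)] 0.117
[np.float64(-27.0), np.float64(-5.7), np.float64(2.3)] 0.117
[np.float64(-27.5), np.float64(-2.5), np.float64(2.3)] 0.117
[np.float64(-27.6), np.float64(0.7), np.float64(2.3)] 0.117
[np.float64(-27.3), np.float64(3.9), np.float64(2.3)] 0.117
[np.float64(-26.7), np.float64(7.1), np.float64(2.3)] 0.117
[np.float64(-25.7), np.float64(10.2), np.float64(2.3)] 0.117
[np.float64(-24.3), np.float64(13.1), np.float64(2.3)] 0.117
[np.float64(-22.6), np.float64(15.8), np.float64(2.3)] 0.117
[np.float64(-20.6), np.float64(18.3), np.float64(2.3)] 0.117
```

{"fn": "move_arm", "kwargs": {"commands": [[-0.0085,-0.026,0.002,0.117,0.1],[-0.0115,-0.025,0.002,0.117,0.1],[-0.0145,-0.0235,0.002,0.117,0.1],[-0.017,-0.0215,0.002,0.117,0.1],[-0.0195,-0.0195,0.002,0.117,0.1],[-0.0215,-0.017,0.002,0.117,0.1],[-0.0235,-0.0145,0.002,0.117,0.1],[-0.025,-0.0115,0.002,0.117,0.1],[-0.026,-0.009,0.002,0.117,0.1],[-0.027,-0.0055,0.002,0.117,0.1]]}}

```text
clock: 2.22
tcp_pos: [0.4233, -0.0041, 0.2218]
tcp_rot: [0.002, 0.659, 0.752, 0.008]
ft_force: [0.5, 0.4, -0.3]
grip_width: 0.0397
```

```bash
python3 plan.py c -.065 -.184 .16 1.01 10 | sed 's/np.float64//g'
```

```text
from [ 0.4233 -0.0041  0.2218] yaw 1.702 to [ 0.4453 -0.21    0.16  ] yaw 0.831 j6 end 0.299 step 21.6 turn/row 0.088
[(-20.7), (-0.5), (6.2)] 0.088
[(-20.7), (1.3), (6.2)] 0.088
[(-20.5), (3.1), (6.2)] 0.088
[(-20.1), (4.9), (6.2)] 0.088
[(-19.6), (6.6), (6.2)] 0.088
[(-18.9), (8.3), (6.2)] 0.088
[(-18.1), (10.0), (6.2)] 0.088
[(-17.2), (11.5), (6.2)] 0.088
[(-16.1), (13.0), (6.2)] 0.088
[(-14.9), (14.4), (6.2)] 0.088
```

{"fn": "move_arm", "kwargs": {"commands": [[-0.0215,-0.0005,0.005,0.092,0.1],[-0.0215,0.0015,0.005,0.092,0.1],[-0.021,0.003,0.005,0.092,0.1],[-0.021,0.005,0.005,0.092,0.1],[-0.0205,0.007,0.005,0.092,0.1],[-0.0195,0.0085,0.005,0.092,0.1],[-0.0185,0.0105,0.005,0.092,0.1],[-0.0175,0.012,0.005,0.092,0.1],[-0.0165,0.0135,0.005,0.092,0.1],[-0.015,0.015,0.005,0.092,0.1]]}}

```text
clock: 3.05
tcp_pos: [0.4399, -0.2305, 0.1707]
tcp_rot: [0.0, 0.934, 0.357, 0.012]
ft_force: [0.5, 0.2, -0.0]
grip_width: 0.0395
```

```bash
python3 go.py c -.065 -.184 .130 1.01; python3 - <<'E'
from h import *
from station import r,viewer
s=r.sense(); w=viewer.get_image('wrist'); c=cam(w,s); cv2.imwrite('pics/w1.png',w['frame'])
P=cloud(w,c); q=toC(P); z=P[...,2]
for nm,x0,y0,h in (('near',-.065,-.183,.125),('far',.065,-.183,.125),('bolt',0,-.183,.120)):
    m=(abs(q[...,0]-x0)<.03)&(abs(q[...,1]-y0)<.03)&(z>h)&(z<.15)
    if m.sum()>30:
        p=q[m]*1000; rc=cv2.minAreaRect(p.astype(np.float32)); print(nm,m.sum(),np.round(rc[0],1),np.round(rc[1],1),rc[2],np.round(np.percentile(z[m],[50,95]),4))
E
```

```text
clock 3.05 tcp [ 0.4399 -0.2305  0.1707] yaw 0.73 j6 0.308 F [ 0.5  0.2 -0. ] w 0.0395 | chest [ -66.6 -205.1] 
 TOGO mm [ 16.8 -12.1  41. ] turn -0.1011496182545808 tilt [ 0.022  0.008 -1.   ]
near 1987 [ -65.3 -184.7] [40.  12.1] 59.270484924316406 [0.1355 0.1368]
far 2959 [  64.2 -184.4] [12.5 40.2] 48.38322448730469 [0.1355 0.137 ]
bolt 1901 [  -0.5 -184.7] [24.  14.3] 0.002288701245561242 [0.1414 0.1428]
```

View pics/w1.png

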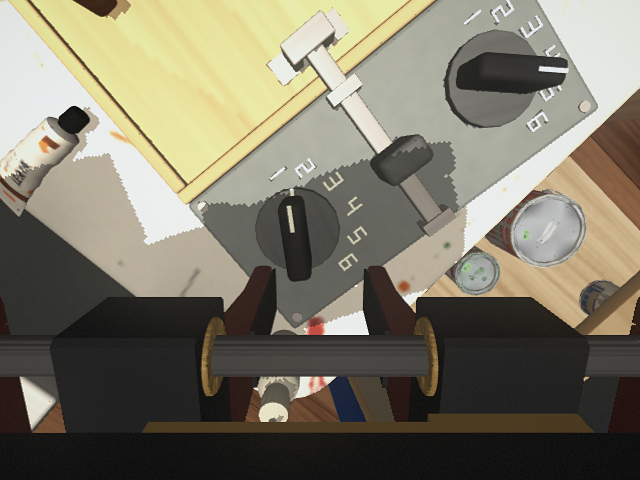

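The wrist view gives the near dial pointer just off 1 at (293,215) and the far pointer near 5 at (553,69). Both match my measurements (0.22 and 1.98). I'll line up and descend.

{"fn": "move_arm", "kwargs": {"commands": [[0.004,-0.003,0,-0.03,0.1],[0.004,-0.003,0,-0.03,0.1],[0.004,-0.003,0,-0.03,0.1],[0.004,-0.003,0,-0.03,0.1],[0,0,0,0,0.1],[0,0,0.005,0,0.1],[0,0,0,0,0.1],[0,0,0,0,0.1],[0,0,0,0,0.1],[0,0,0,0,0.1]]}}

```text
clock: 3.93
tcp_pos: [0.4441, -0.2087, 0.1656]
tcp_rot: [0.002, 0.908, 0.419, 0.012]
ft_force: [-0.0, -1.2, 0.4]
grip_width: 0.0396
```

```bash
python3 go.py c -.065 -.1845 .130 1.034
```

```text
clock 3.93 tcp [ 0.4441 -0.2087  0.1656] yaw 0.864 j6 0.218 F [-0.  -1.2  0.4] w 0.0396 | chest [ -66.4 -182.9] 
 TOGO mm [-1.4  1.5 35.6] turn 0.009060625635411768 tilt [ 0.023  0.007 -1.   ]
```

{"fn": "move_arm", "kwargs": {"commands": [[-0.001,0.0015,0.007,0,0.1],[0,0,0.007,0,0.1],[0,0,0.007,0,0.1],[0,0,0.007,0,0.1],[0,0,0.006,0,0.1],[0,0,0,0,0.1],[0,0,0,0,1],[0,0,0,0,1],[0,0,0,0,1],[0,0,0,0,1]], "grip_force": 20}}

```text
clock: 4.77
tcp_pos: [0.4449, -0.2108, 0.1268]
tcp_rot: [0.001, 0.908, 0.418, 0.011]
ft_force: [-0.1, -1.1, -0.2]
grip_width: 0.0165
```

```bash
python3 go.py c -.065 -.1845 .130 1.034
```

```text
clock 4.77 tcp [ 0.4449 -0.2108  0.1268] yaw 0.863 j6 0.213 F [-0.1 -1.1 -0.2] w 0.0165 | chest [ -65.2 -184.9] 
 TOGO mm [ 0.5  0.1 -3.2] turn 0.007739977916487728 tilt [ 0.021  0.008 -1.   ]
```

{"fn": "move_arm", "kwargs": {"commands": [[0,0,-0.003,0,1],[0,0,0,0,1],[0,0,0,0,1],[0,0,0,0,1],[0,0,0,0.08,1],[0,0,0,0.1,1],[0,0,0,0.1,1],[0,0,0,0.1,1],[0,0,0,0.1,1],[0,0,0,0.05,1]], "grip_force": 25}}

```text
clock: 5.6
tcp_pos: [0.444, -0.2102, 0.1289]
tcp_rot: [-0.003, 0.988, 0.154, 0.01]
ft_force: [0.9, -0.2, -6.3]
grip_width: 0.012
```

```bash
python3 go.py c -.065 -.1845 .130 -.75
```

```text
clock 5.6 tcp [ 0.444  -0.2102  0.1289] yaw 0.31 j6 0.766 F [ 0.9 -0.2 -6.3] w 0.012 | chest [ -66.2 -184.4] 
 TOGO mm [ 1.   0.6 -1.1] turn 1.2386203002374043 tilt [ 0.02   0.008 -1.   ]
```

{"fn": "move_arm", "kwargs": {"commands": [[0,0,0,0.12,1],[0,0,0,0.12,1],[0,0,0,0.12,1],[0.0005,0,0,0.12,1],[0,0,0,0.12,1],[0,0,0,0.12,1],[0,0,0,0.12,1],[0,0,0,0.12,1],[0,0,0,0.12,1],[0,0,0,0.1,1]]}}

```text
clock: 6.43
tcp_pos: [0.4442, -0.2094, 0.129]
tcp_rot: [-0.008, 0.896, -0.443, 0.007]
ft_force: [1.7, -0.1, -7.7]
grip_width: 0.0117
```

```bash
python3 go.py c -.065 -.1845 .130 -.75
```

```text
clock 6.43 tcp [ 0.4442 -0.2094  0.129 ] yaw -0.919 j6 1.999 F [ 1.7 -0.1 -7.7] w 0.0117 | chest [ -66.1 -183.6] 
 TOGO mm [ 1.5 -0.1 -1. ] turn 0.009993668786617782 tilt [ 0.02   0.007 -1.   ]
```

{"fn": "move_arm", "kwargs": {"commands": [[0,0,0,0,1],[0,0,0,0,0.1],[0,0,0,0,0.1],[0,0,0,0,0.1],[0,0,-0.015,0,0.1],[0,0,-0.02,0,0.1],[0,0,-0.018,0,0.1],[0,0,0,0,0.1],[0,0,0,0,0.1],[0,0,0,0,0.1]]}}

```text
clock: 7.27
tcp_pos: [0.4435, -0.2102, 0.1858]
tcp_rot: [-0.007, 0.899, -0.437, 0.009]
ft_force: [0.1, -0.3, -0.2]
grip_width: 0.0397
```

```bash
python3 go.py c .065 -.1845 .18 -.726; cat > ck.py <<'E'
from h import *
from station import r,viewer
import sys
s=r.sense(); w=viewer.get_image('wrist'); c=cam(w,s)
if len(sys.argv)>1: cv2.imwrite('pics/%s.png'%sys.argv[1],w['frame'])
P=cloud(w,c); q=toC(P); z=P[...,2]
for nm,x0,y0,h in (('near',-.065,-.183,.125),('far',.065,-.183,.125),('bolt',0,-.19,.120)):
    m=(abs(q[...,0]-x0)<.03)&(abs(q[...,1]-y0)<.035)&(z>h)&(z<.15)
    if m.sum()>30:
        p=q[m]*1000; rc=cv2.minAreaRect(p.astype(np.float32)); print(nm,m.sum(),np.round(rc[0],1),np.round(rc[1],1),round(rc[2],1),np.round(np.percentile(z[m],[50,95]),4))
E
python3 ck.py w2
```

```text
clock 7.27 tcp [ 0.4435 -0.2102  0.1858] yaw -0.905 j6 1.987 F [ 0.1 -0.3 -0.2] w 0.0397 | chest [ -66.7 -184.5] 
 TOGO mm [ 98.4 -87.3   8.5] turn -0.00035225828135110326 tilt [ 0.022  0.006 -1.   ]
near 1602 [ -65.3 -185.1] [12.  39.7] 47.8 [0.1355 0.1367]
far 2723 [  64.  -185.1] [12.3 40.2] 48.1 [0.1353 0.1369]
bolt 1649 [  -0.6 -184.9] [14.4 24.1] 89.7 [0.1412 0.1427]
```

View pics/w2.png

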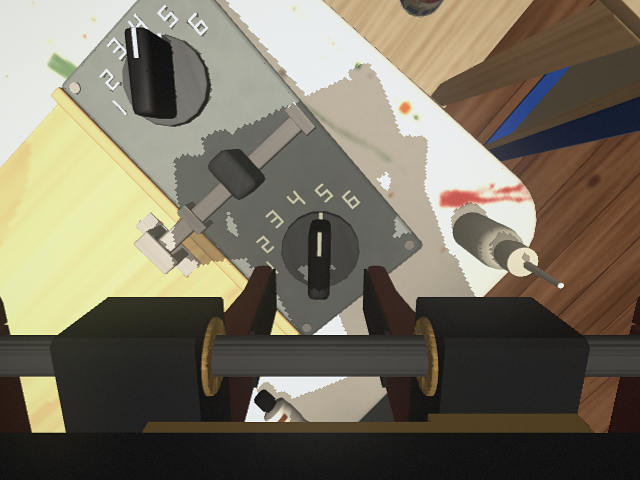

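The near dial pointer at (319,240) aligns with 5. Measured value 1.99. On to the far dial.

{"fn": "move_arm", "kwargs": {"commands": [[0.019,-0.017,0,0,0.1],[0.019,-0.017,0,0,0.1],[0.019,-0.017,0,0,0.1],[0.019,-0.017,0,0,0.1],[0.019,-0.017,0,0,0.1],[0,0,0,0,0.1],[0,0,0,0,0.1],[0,0,0,0,0.1],[0,0,0,0,0.1],[0,0,0,0,0.1]]}}

```text
clock: 8.15
tcp_pos: [0.566, -0.2299, 0.1757]
tcp_rot: [-0.007, 0.9, -0.436, -0.002]
ft_force: [-0.3, 0.4, -0.1]
grip_width: 0.0395
```

```bash
python3 go.py c .0645 -.185 .13 -.731
```

```text
clock 8.15 tcp [ 0.566  -0.2299  0.1757] yaw -0.903 j6 2.052 F [-0.3  0.4 -0.1] w 0.0395 | chest [  57.3 -182.1] 
 TOGO mm [ 7.7 -2.1 45.7] turn 0.00677478874548898 tilt [ 0.003  0.014 -1.   ]
```

{"fn": "move_arm", "kwargs": {"commands": [[0.004,-0.001,0.005,0,0.1],[0.004,-0.001,0.007,0,0.1],[0,0,0.008,0,0.1],[0,0,0.008,0,0.1],[0,0,0.008,0,0.1],[0,0,0.006,0,0.1],[0,0,0,0,0.1],[0,0,0,0,0.1],[0,0,0,0,0.1],[0,0,0,0,0.1]]}}

```text
clock: 8.98
tcp_pos: [0.5701, -0.2344, 0.128]
tcp_rot: [-0.007, 0.899, -0.437, -0.003]
ft_force: [-0.8, -0.2, -0.7]
grip_width: 0.0398
```

```bash
python3 go.py c .0645 -.185 .13 -.731
```

```text
clock 8.98 tcp [ 0.5701 -0.2344  0.128 ] yaw -0.904 j6 2.047 F [-0.8 -0.2 -0.7] w 0.0398 | chest [  62.2 -185.8] 
 TOGO mm [ 1.2 -2.1 -2. ] turn 0.0057337704329543104 tilt [ 0.     0.016 -1.   ]
```

{"fn": "move_arm", "kwargs": {"commands": [[0.001,-0.002,-0.002,0,0.1],[0,0,0,0,1],[0,0,0,0,1],[0,0,0,0,1],[0,0,0,0,1],[0,0,0,0,1],[0,0,0,-0.08,1],[0,0,0,-0.11,1],[0,0,0,-0.12,1],[0,0,0,-0.12,1]]}}

```text
clock: 9.82
tcp_pos: [0.574, -0.2339, 0.132]
tcp_rot: [-0.007, 0.974, -0.228, 0.0]
ft_force: [1.2, 1.6, 0.0]
grip_width: 0.012
```

```bash
python3 go.py c .0645 -.185 .13 .75
```

```text
clock 9.82 tcp [ 0.574  -0.2339  0.132 ] yaw -0.46 j6 1.605 F [1.2 1.6 0. ] w 0.012 | chest [  65.9 -184.6] 
 TOGO mm [-1.2  0.8  2. ] turn -1.030904103930104 tilt [ 0.004  0.014 -1.   ]
```

{"fn": "move_arm", "kwargs": {"commands": [[0,0,0,-0.12,1],[0,0,0,-0.12,1],[0,0,0,-0.12,1],[0,0,0,-0.12,1],[0,0,0,-0.12,1],[0,0,0,-0.12,1],[0,0,0,-0.12,1],[0,0,0,-0.12,1],[0,0,0,-0.02,1],[0,0,0,0,1]]}}

```text
clock: 10.65
tcp_pos: [0.574, -0.2327, 0.132]
tcp_rot: [-0.007, 0.96, 0.28, 0.004]
ft_force: [0.0, 1.2, 0.4]
grip_width: 0.0115
```

```bash
python3 go.py c .0645 -.185 .13 .75
```

```text
clock 10.65 tcp [ 0.574  -0.2327  0.132 ] yaw 0.568 j6 0.579 F [0.  1.2 0.4] w 0.0115 | chest [  65.7 -183.4] 
 TOGO mm [-2.   0.3  2. ] turn -0.002527236626784113 tilt [ 0.003  0.015 -1.   ]
```

Done to within 0.01. Release, raise, then turn to the bolt (yaw = chest x) and check.

{"fn": "move_arm", "kwargs": {"commands": [[0,0,0,0,0.1],[0,0,0,0,0.1],[0,0,0,0,0.1],[0,0,-0.015,0,0.1],[0,0,-0.02,0,0.1],[0,0,-0.02,0.09,0.1],[-0.01,0,0,0.11,0.1],[-0.01,0,0,0.11,0.1],[-0.01,0,0,0.11,0.1],[-0.01,0,0,0.11,0.1]]}}

```text
clock: 11.48
tcp_pos: [0.5362, -0.2456, 0.1893]
tcp_rot: [-0.007, 1.0, 0.005, 0.002]
ft_force: [-0.8, 0.7, -0.2]
grip_width: 0.0401
```

```bash
python3 ck.py w3;python3 plan.py c 0 -.185 .175 0 7 | sed 's/np.float64//g'
```

```text
near 1143 [ -62.1 -187.1] [12.  33.7] 46.4 [0.135  0.1365]
far 1786 [  64.5 -185. ] [40.1 12.3] 42.6 [0.1354 0.1368]
bolt 808 [ 1.000e-01 -1.877e+02] [25.1 10.9] 8.2 [0.1409 0.1425]
from [ 0.5344 -0.2455  0.1891] yaw 0.004 to [ 0.5091 -0.2225  0.175 ] yaw -0.179 j6 end 1.338 step 5.3 turn/row 0.0276
[(-3.6), (-3.3), (2.0)] 0.028
[(-3.7), (-3.2), (2.0)] 0.028
[(-3.8), (-3.1), (2.0)] 0.028
[(-3.9), (-3.0), (2.0)] 0.028
[(-3.9), (-2.9), (2.0)] 0.028
[(-4.0), (-2.8), (2.0)] 0.028
[(-4.1), (-2.7), (2.0)] 0.028
```

{"fn": "move_arm", "kwargs": {"commands": [[-0.0045,-0.0035,0,0.035,0.1],[-0.0045,-0.0035,0,0.035,0.1],[-0.004,-0.0035,0,0.035,0.1],[-0.004,-0.003,0,0.035,0.1],[-0.004,-0.003,0,0.03,0.1],[-0.004,-0.003,0,0,0.1],[-0.002,-0.002,0,0,0.1],[0,0,0,0,0.1],[0,0,0,0,0.1],[0,0,0,0,0.1]]}}

```text
clock: 12.37
tcp_pos: [0.5093, -0.2212, 0.1899]
tcp_rot: [-0.008, 0.997, -0.079, 0.001]
ft_force: [0.3, -0.1, -0.0]
grip_width: 0.0393
```

```bash
python3 ck.py w4;python3 go.py c 0 -.185 .133 0
```

```text
near 338 [ -72.9 -177.2] [11.8 17. ] 49.8 [0.1355 0.1367]
far 1850 [  64.4 -184.9] [40.1 12. ] 42.9 [0.1356 0.1369]
bolt 1280 [ 1.00e-01 -1.85e+02] [23.8 13.9] 1.2 [0.1413 0.1426]
clock 12.42 tcp [ 0.5094 -0.2213  0.19  ] yaw -0.159 j6 1.279 F [ 0.1 -0.3  0.1] w 0.0392 | chest [ 1.000e-01 -1.837e+02] 
 TOGO mm [-0.2  2.2 56.9] turn 0.020183937099812033 tilt [ 0.004  0.015 -1.   ]
```

View pics/w4.png

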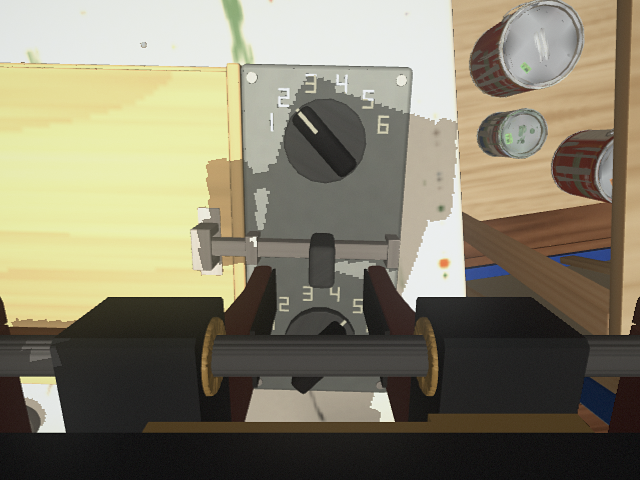

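{"fn": "move_arm", "kwargs": {"commands": [[0,0.001,0.006,0.02,0.32],[0,0.001,0.007,0,0.32],[0,0,0.007,0,0.32],[0,0,0.007,0,0.32],[0,0,0.007,0,0.32],[0,0,0.007,0,0.32],[0,0,0.006,0,0.32],[0,0,0,0,0.32],[0,0,0,0,0.32],[0,0,0,0,0.32]]}}

```text
clock: 13.25
tcp_pos: [0.5087, -0.2228, 0.1359]
tcp_rot: [-0.008, 0.996, -0.09, -0.0]
ft_force: [-0.6, 0.2, 0.6]
grip_width: 0.0301
```

```bash
python3 go.py c 0 -.185 .132 0
```

```text
clock 13.25 tcp [ 0.5087 -0.2228  0.1359] yaw -0.18 j6 1.295 F [-0.6  0.2  0.6] w 0.0301 | chest [  -0.3 -185.3] 
 TOGO mm [ 0.3 -0.3  3.9] turn -0.0014603669027395405 tilt [ 0.001  0.016 -1.   ]
```

{"fn": "move_arm", "kwargs": {"commands": [[0,0,0.003,0,1],[0,0,0,0,1],[0,0,0,0,1],[0,0,0,0,1],[0,0,0,0,1],[0,0.006,0,0,1],[0,0.007,0,0,1],[0,0.007,0,0,1],[0,0.006,0,0,1],[0,0.003,0,0,1]]}}

```text
clock: 14.08
tcp_pos: [0.5047, -0.2469, 0.1333]
tcp_rot: [-0.014, 0.996, -0.092, 0.001]
ft_force: [10.5, 31.8, 4.1]
grip_width: 0.0144
```

```bash
python3 go.py c 0 -.210 .132 0
```

```text
clock 14.08 tcp [ 0.5047 -0.2469  0.1333] yaw -0.184 j6 1.241 F [10.5 31.8  4.1] w 0.0144 | chest [ 1.000e-01 -2.097e+02] 
 TOGO mm [-0.1  0.3  1.3] turn -0.005335710031549423 tilt [ 0.004  0.028 -1.   ]
```

The bolt went 25 mm back and hit its stop. Release and rise.

{"fn": "move_arm", "kwargs": {"commands": [[0,-0.001,0,0,1],[0,0,0,0,0.32],[0,0,0,0,0.32],[0,0,0,0,0.32],[0,0,-0.01,0,0.32],[0,0,-0.02,0,0.32],[0,0,-0.02,0,0.32],[0,0,0,0,0.32],[0,0,0,0,0.32],[0,0,0,0,0.32]]}}

```text
clock: 14.92
tcp_pos: [0.5042, -0.2516, 0.1874]
tcp_rot: [-0.014, 0.995, -0.094, 0.001]
ft_force: [0.5, -0.6, -1.6]
grip_width: 0.03
```

```bash
python3 ck.py w5;python3 plan.py c -.07 0 .185 1.5708 16 | sed 's/np.float64//g'
```

```text
far 1995 [  64.4 -184.9] [39.9 12.3] 42.9 [0.1355 0.1368]
bolt 1343 [  -0.  -208.9] [24.  14.1] 0.1 [0.1412 0.1426]
from [ 0.5039 -0.2515  0.187 ] yaw -0.188 to [ 0.4731 -0.028   0.185 ] yaw 1.392 j6 end 0.12 step 14.1 turn/row -0.0975
[(-4.5), (-13.4), (0.1)] -0.098
[(-3.2), (-13.7), (0.1)] -0.098
[(-1.8), (-14.0), (0.1)] -0.098
[(-0.5), (-14.1), (0.1)] -0.098
[(0.9), (-14.1), (0.1)] -0.098
[(2.3), (-13.9), (0.1)] -0.098
[(3.6), (-13.6), (0.1)] -0.098
[(4.9), (-13.2), (0.1)] -0.098
[(6.2), (-12.7), (0.1)] -0.098
[(7.4), (-12.0), (0.1)] -0.098
[(8.5), (-11.2), (0.1)] -0.098
[(9.6), (-10.3), (0.1)] -0.098
[(10.5), (-9.4), (0.1)] -0.098
[(11.4), (-8.3), (0.1)] -0.098
[(12.2), (-7.1), (0.1)] -0.098
[(12.8), (-5.9), (0.1)] -0.098
```

The bolt is at −208.9, which is only 24 mm of travel, and my 1 mm back-off may have eased it back. I'll pull it once more without backing off.

```bash
python3 go.py c 0 -.209 .133 0
```

```text
clock 14.97 tcp [ 0.5039 -0.2515  0.187 ] yaw -0.188 j6 1.242 F [ 0.3 -0.5 -0.5] w 0.0295 | chest [ 1.000e-01 -2.144e+02] 
 TOGO mm [-0.1 -3.9 54.1] turn -0.008885198921392945 tilt [ 0.005  0.027 -1.   ]
```

{"fn": "move_arm", "kwargs": {"commands": [[0,-0.002,0.007,0,0.32],[0,-0.002,0.007,0,0.32],[0,0,0.007,0,0.32],[0,0,0.007,0,0.32],[0,0,0.007,0,0.32],[0,0,0.007,0,0.32],[0,0,0.007,0,0.32],[0,0,0.002,0,0.32],[0,0,0,0,0.32],[0,0,0,0,0.32]]}}

```text
clock: 15.8
tcp_pos: [0.503, -0.2445, 0.1288]
tcp_rot: [-0.015, 0.995, -0.094, -0.002]
ft_force: [-1.1, 1.0, 2.7]
grip_width: 0.0298
```

```bash
python3 go.py c 0 -.209 .133 0
```

```text
clock 15.8 tcp [ 0.503  -0.2445  0.1288] yaw -0.187 j6 1.247 F [-1.1  1.   2.7] w 0.0298 | chest [  -2.  -207.7] 
 TOGO mm [ 2.   1.2 -4.2] turn -0.008311154250145947 tilt [-0.002  0.03  -1.   ]
```

{"fn": "move_arm", "kwargs": {"commands": [[0.002,0.001,-0.004,0,1],[0,0,0,0,1],[0,0,0,0,1],[0,0,0,0,1],[0,0,0,0,1],[0,0.002,0,0,1],[0,0.002,0,0,1],[0,0.002,0,0,1],[0,0,0,0,1],[0,0,0,0,0.32]]}}

```text
clock: 16.63
tcp_pos: [0.5048, -0.246, 0.1323]
tcp_rot: [-0.02, 0.995, -0.094, -0.003]
ft_force: [-0.4, 0.2, 0.3]
grip_width: 0.0184
```

```bash
python3 go.py c 0 -.209 .133 0
```

```text
clock 16.63 tcp [ 0.5048 -0.246   0.1323] yaw -0.187 j6 1.235 F [-0.4  0.2  0.3] w 0.0184 | chest [   0.  -208.8] 
 TOGO mm [-0.   0.1 -0.7] turn -0.008176315992106442 tilt [-0.002  0.04  -0.999]
```

{"fn": "move_arm", "kwargs": {"commands": [[0,0,0,0,0.32],[0,0,0,0,0.32],[0,0,-0.01,0,0.32],[0,0,-0.02,0,0.32],[0,0,-0.02,0,0.32],[0,0,-0.008,0,0.32],[0,0,0,0,0.32],[0,0,0,0,0.32],[0,0,0,0,0.32],[0,0,0,0,0.32]]}}

```text
clock: 17.47
tcp_pos: [0.5038, -0.2493, 0.1921]
tcp_rot: [-0.02, 0.995, -0.095, -0.004]
ft_force: [-0.3, 0.2, 0.1]
grip_width: 0.0297
```

```bash
python3 ck.py w5;python3 plan.py c -.07 0 .185 1.5708 16 | sed 's/np.float64//g'
```

```text
near 42 [ -61.4 -188.1] [ 5.8 30.8] 60.8 [0.1276 0.1334]
far 1916 [  64.5 -184.8] [39.9 12.3] 42.6 [0.1355 0.1368]
bolt 1290 [  -0.  -209.6] [14.1 23.9] 90.0 [0.1412 0.1426]
from [ 0.5037 -0.2492  0.192 ] yaw -0.19 to [ 0.4731 -0.028   0.185 ] yaw 1.392 j6 end 0.12 step 14.0 turn/row -0.0974
[(-4.5), (-13.2), (0.4)] -0.097
[(-3.2), (-13.6), (0.4)] -0.097
[(-1.8), (-13.8), (0.4)] -0.097
[(-0.5), (-13.9), (0.4)] -0.097
[(0.9), (-13.9), (0.4)] -0.097
[(2.2), (-13.8), (0.4)] -0.097
[(3.5), (-13.5), (0.4)] -0.097
[(4.8), (-13.1), (0.4)] -0.097
[(6.1), (-12.6), (0.4)] -0.097
[(7.3), (-11.9), (0.4)] -0.097
[(8.4), (-11.1), (0.4)] -0.097
[(9.4), (-10.3), (0.4)] -0.097
[(10.4), (-9.3), (0.4)] -0.097
[(11.3), (-8.2), (0.4)] -0.097
[(12.0), (-7.1), (0.4)] -0.097
[(12.6), (-5.9), (0.4)] -0.097
```

View pics/w5.png

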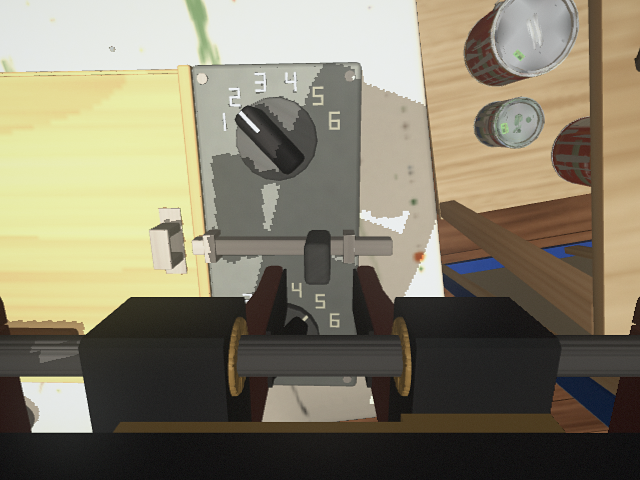

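The bolt is drawn 24.6–25 mm and its tongue at (203,247) is clear of the keeper at (168,243). Now to the lid handle.

{"fn": "move_arm", "kwargs": {"commands": [[-0.0045,-0.0135,0,-0.1,0.1],[-0.003,-0.0135,0,-0.1,0.1],[-0.002,-0.014,0,-0.1,0.1],[-0.0005,-0.014,0,-0.1,0.1],[0.001,-0.014,0,-0.1,0.1],[0.0025,-0.014,0,-0.1,0.1],[0.004,-0.0135,0,-0.1,0.1],[0.005,-0.013,0,-0.1,0.1],[0.0065,-0.0125,0,-0.1,0.1],[0.0075,-0.012,0,-0.1,0.1]]}}

```text
clock: 18.35
tcp_pos: [0.4774, -0.1053, 0.19]
tcp_rot: [-0.024, 0.911, 0.413, 0.002]
ft_force: [0.2, 0.2, -0.4]
grip_width: 0.0393
```

```bash
python3 plan.py c -.07 -0.001 .185 1.5708 6 | sed 's/np.float64//g'
```

```text
from [ 0.4774 -0.1053  0.19  ] yaw 0.851 to [ 0.4729 -0.029   0.185 ] yaw 1.392 j6 end 0.118 step 12.8 turn/row -0.0849
[(9.1), (-8.9), (0.8)] -0.085
[(9.8), (-8.1), (0.8)] -0.085
[(10.4), (-7.3), (0.8)] -0.085
[(11.0), (-6.4), (0.8)] -0.085
[(11.5), (-5.4), (0.8)] -0.085
[(11.9), (-4.4), (0.8)] -0.085
```

{"fn": "move_arm", "kwargs": {"commands": [[0.009,-0.009,0,-0.085,0.1],[0.01,-0.008,0,-0.085,0.1],[0.0105,-0.0075,0,-0.085,0.1],[0.011,-0.0065,0,-0.085,0.1],[0.0115,-0.0055,0,-0.085,0.1],[0.011,-0.0045,0,-0.06,0.1],[0,0,0,0,0.1],[0,0,0,0,0.1],[0,0,0,0,0.1],[0,0,0,0,0.1]]}}

```text
clock: 19.18
tcp_pos: [0.4664, -0.0238, 0.1876]
tcp_rot: [-0.027, 0.776, 0.63, 0.004]
ft_force: [-0.5, -0.3, 0.5]
grip_width: 0.0395
```

```bash
python3 go.py c -.07 -.001 .126 1.5708; python3 - <<'E'
from h import *
from station import r,viewer
s=r.sense(); w=viewer.get_image('wrist'); c=cam(w,s); cv2.imwrite('pics/w6.png',w['frame'])
P=cloud(w,c); q=toC(P); z=P[...,2]
m=(abs(q[...,0]+.07)<.02)&(abs(q[...,1])<.045)&(z>.12)&(z<.14)
p=q[m]*1000; print(m.sum(),cv2.minAreaRect(p.astype(np.float32)),np.percentile(z[m],[50,95]))
m=(abs(q[...,0])<.03)&(abs(q[...,1])<.045)&(z>.08)&(z<.11); print('lid',np.median(z[m]))
E
```

```text
clock 19.18 tcp [ 0.4664 -0.0238  0.1876] yaw 1.364 j6 0.067 F [-0.5 -0.3  0.5] w 0.0395 | chest [-77.4   2.9] 
 TOGO mm [-6.2  9.8 61. ] turn -0.028247493746990093 tilt [-0.029  0.047 -0.998]
2976 ((-70.07991027832031, -0.8635139465332031), (14.050726890563965, 68.8277359008789), 0.03373459726572037) [0.13141923 0.13276637]
lid 0.09402001627222836
```

View pics/w6.png

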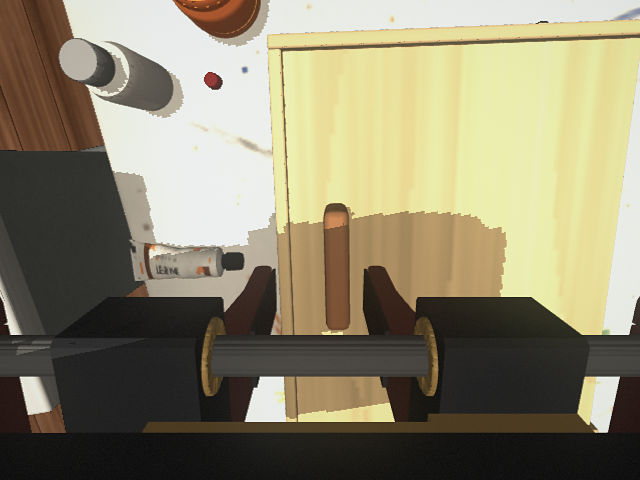

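The handle is at chest (−70,−1), top 0.132. Descend and grip, with TCP z ≈ 0.122.

{"fn": "move_arm", "kwargs": {"commands": [[-0.003,0.005,0.006,-0.028,0.1],[-0.0035,0.005,0.006,0,0.1],[0,0,0.008,0,0.1],[0,0,0.008,0,0.1],[0,0,0.008,0,0.1],[0,0,0.008,0,0.1],[0,0,0.008,0,0.1],[0,0,0.008,0,0.1],[0,0,0,0,0.1],[0,0,0,0,0.1]]}}

```text
clock: 20.07
tcp_pos: [0.4726, -0.0315, 0.1201]
tcp_rot: [-0.028, 0.77, 0.638, 0.003]
ft_force: [-0.1, -0.3, -0.8]
grip_width: 0.0397
```

```bash
python3 go.py c -.07 -.001 .122 1.5708
```

```text
clock 20.07 tcp [ 0.4726 -0.0315  0.1201] yaw 1.383 j6 0.021 F [-0.1 -0.3 -0.8] w 0.0397 | chest [-69.9  -3.5] 
 TOGO mm [ 2.5 -0.2 -1.7] turn -0.008704635042808384 tilt [-0.031  0.047 -0.998]
```

{"fn": "move_arm", "kwargs": {"commands": [[0,0,-0.0015,0,1],[0,0,0,0,1],[0,0,0,0,1],[0,0,0,0,1],[0,0.005,0,0,1],[0,0.01,-0.0005,0,1],[0,0.012,-0.0005,0,1],[0,0.012,-0.0005,0,1],[0,0.012,-0.0005,0,1],[0,0.012,-0.0005,0,1]]}}

```text
clock: 20.9
tcp_pos: [0.537, -0.043, 0.1225]
tcp_rot: [-0.029, 0.769, 0.638, 0.003]
ft_force: [-3.1, 2.0, -0.2]
grip_width: 0.0147
```

```bash
python3 go.py c .10 -.002 .122 1.5708
```

```text
clock 20.9 tcp [ 0.537  -0.043   0.1225] yaw 1.384 j6 0.019 F [-3.1  2.  -0.2] w 0.0147 | chest [-4.5 -3.4] 
 TOGO mm [  2.2 104.4  -3.7] turn -0.007704413717676495 tilt [-0.032  0.048 -0.998]
```

{"fn": "move_arm", "kwargs": {"commands": [[0,0.012,-0.0005,0,1],[0,0.012,-0.0005,0,1],[0,0.012,-0.0005,0,1],[0,0.012,-0.0005,0,1],[0,0.012,-0.0005,0,1],[0,0.012,-0.0005,0,1],[0,0.012,-0.0005,0,1],[0,0.008,-0.0003,0,1],[0,0.004,0,0,1],[0,0.003,0,0,1]]}}

```text
clock: 21.73
tcp_pos: [0.6402, -0.0618, 0.1223]
tcp_rot: [-0.035, 0.769, 0.638, -0.002]
ft_force: [-16.5, 2.7, 16.0]
grip_width: 0.0148
```

```bash
python3 go.py c .10 -.002 .122 1.5708
```

```text
clock 21.73 tcp [ 0.6402 -0.0618  0.1223] yaw 1.384 j6 0.018 F [-16.5   2.7  16. ] w 0.0148 | chest [100.4  -3.4] 
 TOGO mm [ 1.4 -0.4  0.3] turn -0.007455786044192836 tilt [-0.047  0.052 -0.998]
```

The lid stopped at +170 mm, with 16 N on the stop. Release, rise and look.

{"fn": "move_arm", "kwargs": {"commands": [[0,0,0,0,0.1],[0,0,0,0,0.1],[0,0,0,0,0.1],[0,0,-0.015,0,0.1],[0,0,-0.025,0,0.1],[0,0,-0.03,0,0.1],[0,0,-0.025,0,0.1],[0,0,-0.01,0,0.1],[0,0,0,0,0.1],[0,0,0,0,0.1]]}}

```text
clock: 22.57
tcp_pos: [0.6474, -0.0684, 0.2293]
tcp_rot: [-0.035, 0.769, 0.638, -0.002]
ft_force: [-0.6, 0.7, -0.3]
grip_width: 0.0394
```

```bash
cat > look.py <<'E'
from h import *
from station import r,viewer
import sys
print('clock',r.sense()['clock'])
n=sys.argv[1]
C={}
for v in ('top','scene'):
    im=viewer.get_image(v); C[v]=im; c=cam(im); f=im['frame']; P=cloud(im,c); x,y,z=P[...,0],P[...,1],P[...,2]; q=toC(P)
    m=(x>0.3)&(x<0.8)&(y>-.2)&(y<.5)&(z>0.055)&(z<0.082)&(f.max(-1)<70)
    nl,lab,st,ce=cv2.connectedComponentsWithStats(m.astype(np.uint8))
    for k in range(1,nl):
        if st[k,4]>50:
            mm=(lab==k); cc,rad=cv2.minEnclosingCircle(np.stack([x[mm],y[mm]],1).astype(np.float32)); print(v,'black',np.round(ce[k]),'xy',np.round(cc,4),'chest',np.round(toC(np.array(cc))*1000),'r',round(rad,4),'z',np.round(np.median(z[mm]),4))
    for nm,x0,y0,dx,dy,h,h2 in (('near',-.065,-.183,.03,.03,.125,.15),('far',.065,-.183,.03,.03,.125,.15),('bolt',0,-.195,.02,.035,.125,.15),('handle',.015,0,.11,.045,.122,.15)):
        m=(abs(q[...,0]-x0)<dx)&(abs(q[...,1]-y0)<dy)&(z>h)&(z<h2)
        if m.sum()>30:
            rc=cv2.minAreaRect((q[m]*1000).astype(np.float32)); print(v,nm,m.sum(),np.round(rc[0],1),np.round(rc[1],1),round(rc[2],1))
cv2.imwrite(f"pics/{n}.png",np.hstack([crop(C['top']['frame'],180,140,460,350,1.42),crop(C['scene']['frame'],210,150,450,350,1.6)]))
E
python3 look.py l1; python3 go.py w 0.413 .2735 .2
```

```text
clock 22.5667
top black [223. 135.] xy [0.7971 0.3918] chest [174. 471.] r 0.0324 z 0.0708
top black [206. 216.] xy [0.5385 0.3851] chest [-79. 418.] r 0.0266 z 0.0687
top black [227. 254.] xy [0.4377 0.2957] chest [-162.  312.] r 0.0257 z 0.0692
top bolt 42 [   0.9 -208.9] [23.2 11.9] 9.7
scene black [261. 204.] xy [0.5364 0.3829] chest [-81. 416.] r 0.0279 z 0.0692
scene black [242. 223.] xy [0.4369 0.2906] chest [-162.  307.] r 0.0274 z 0.0694
scene near 155 [ -65.9 -185.5] [16.2 40.1] 45.6
scene far 100 [  62.6 -186.4] [42.3 12. ] 42.5
scene bolt 137 [  -0.6 -210.1] [25. 15.] 1.8
scene handle 136 [98.6 -3.5] [70.1 14.5] 89.5
clock 22.67 tcp [ 0.6468 -0.0683  0.2282] yaw 1.384 j6 0.022 F [0.8 0.2 0.1] w 0.0392 | chest [108.   -8.7] 
 TOGO mm [ 290.9 -290.5   57.2] turn None tilt [-0.049  0.051 -0.997]Traceback (most recent call last):
  File "look.py", line 18, in <module>
    cv2.imwrite(f"pics/{n}.png",np.hstack([crop(C['top']['frame'],180,140,460,350,1.42),crop(C['scene']['frame'],210,150,450,350,1.6)]))
                                ~~~~~~~~~^^^^^^^^^^^^^^^^^^^^^^^^^^^^^^^^^^^^^^^^^^^^^^^^^^^^^^^^^^^^^^^^^^^^^^^^^^^^^^^^^^^^^^^^^^^^^^
    return _nx.concatenate(arrs, 1, dtype=dtype, casting=casting)
           ~~~~~~~~~~~~~~~^^^^^^^^^^^^^^^^^^^^^^^^^^^^^^^^^^^^^^^
ValueError: all the input array dimensions except for the concatenation axis must match exactly, but along dimension 0, the array at index 0 has size 298 and the array at index 1 has size 320
```

Jar B was knocked to about (0.437, 0.293), still upright (lid height 0.069). I'll use the new position and keep this yaw, so the jaws stay along chest x.

{"fn": "move_arm", "kwargs": {"commands": [[0.026,-0.025,0.004,0,-1],[0.026,-0.025,0.004,0,-1],[0.026,-0.025,0.004,0,-1],[0.026,-0.025,0.004,0,-1],[0.026,-0.025,0.004,0,-1],[0.026,-0.025,0.004,0,-1],[0.026,-0.025,0.004,0,-1],[0.026,-0.025,0.004,0,-1],[0.026,-0.025,0.004,0,-1],[0.026,-0.025,0.004,0,-1]]}}

```text
clock: 23.5
tcp_pos: [0.4352, 0.2397, 0.1974]
tcp_rot: [-0.04, 0.773, 0.633, -0.012]
ft_force: [1.3, 0.4, 0.7]
grip_width: 0.0879
```

```bash
sed -i 's/350,1.42/350,1.4286/;s/350,1.6)/350,1.5)/' look.py; python3 look.py l1; python3 go.py w 0.437 .2925 .15
```

```text
clock 23.5
top black [222. 136.] xy [0.7959 0.3898] chest [173. 469.] r 0.0305 z 0.0687
top black [268. 238.] xy [0.5069 0.2061] chest [-78. 236.] r 0.0246 z 0.068
top black [358. 279.] xy [ 0.4298 -0.0649] chest [-106.  -44.] r 0.1362 z 0.0671
top near 71 [ -64.3 -182. ] [11.6 38.5] 45.7
top far 83 [  65.9 -183.2] [39.1 13.9] 43.1
top bolt 59 [   0.7 -207.8] [23.7 14.2] 2.5
top handle 140 [100.1  -0.2] [16.2 68.2] 2.2
scene black [260. 204.] xy [0.5368 0.3806] chest [-80. 413.] r 0.0284 z 0.0695
scene black [241. 223.] xy [0.4371 0.2899] chest [-162.  306.] r 0.0274 z 0.0692
scene near 155 [ -65.5 -185.1] [14.5 38.9] 47.8
scene far 98 [  63.8 -185.4] [40.  12.3] 42.7
scene bolt 138 [  -1.6 -209.8] [24. 16.] 4.3
scene handle 134 [98.6 -2.2] [15.  69.8] 1.1
clock 23.6 tcp [0.4332 0.2415 0.197 ] yaw 1.377 j6 0.582 F [-0.1 -0.1 -0.6] w 0.0878 | chest [-157.2  258.1] 
 TOGO mm [49.3 -2.3 48.9] turn None tilt [-0.072  0.046 -0.996]
```

View pics/l1.png

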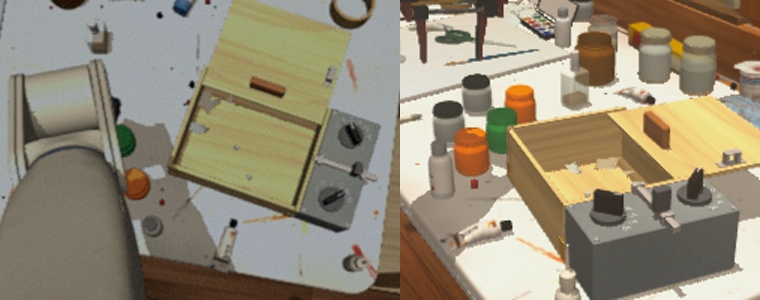

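The scene shows the chest open: lid back, keeper at (733,157), inside empty. The arm hides the top view of the jars, but scene still puts jar B at (0.437,0.290). Moving above it.

{"fn": "move_arm", "kwargs": {"commands": [[0.01,-0.0005,0.01,0,-1],[0.01,-0.0005,0.01,0,-1],[0.01,-0.0005,0.01,0,-1],[0.01,-0.0005,0.01,0,-1],[0.009,-0.0005,0.009,0,-1],[0,0,0,0,-1],[0,0,0,0,-1],[0,0,0,0,-1],[0,0,0,0,-1],[0,0,0,0,-1]]}}

```text
clock: 24.43
tcp_pos: [0.4353, 0.2935, 0.1406]
tcp_rot: [-0.041, 0.771, 0.635, -0.018]
ft_force: [-0.1, 0.2, 0.6]
grip_width: 0.0879
```

```bash
cat > jar.py <<'E'
from h import *
from station import r,viewer
import sys
s=r.sense(); w=viewer.get_image('wrist'); c=cam(w,s); cv2.imwrite('pics/%s.png'%sys.argv[1],w['frame'])
P=cloud(w,c); x,y,z=P[...,0],P[...,1],P[...,2]
f=w['frame']; m=(z>.06)&(z<.085)&(f.max(-1)<75)&(x>.3)&(y>-.2)
m=cv2.morphologyEx(m.astype(np.uint8),cv2.MORPH_OPEN,np.ones((5,5)))
nl,lab,st,ce=cv2.connectedComponentsWithStats(m)
for k in range(1,nl):
    if st[k,4]>300:
        mm=(lab==k)&(z>np.median(z[lab==k])-.004); cc,rad=cv2.minEnclosingCircle(np.stack([x[mm],y[mm]],1).astype(np.float32)); print(st[k],np.round(ce[k]),'xy',np.round(cc,4),'chest',np.round(toC(np.array(cc))*1000,1),'r',round(rad,4),'z',np.round(np.median(z[mm]),4))
E
python3 jar.py w7; python3 go.py w .437 .292 .046 1.392
```

```text
[ 438    0  111  109 9559] [493.  52.] xy [0.5373 0.3859] chest [-80.6 418.7] r 0.027 z 0.0689
[ 288  208   90   88 6230] [332. 251.] xy [0.4365 0.2949] chest [-163.6  311.2] r 0.0272 z 0.0688
clock 24.48 tcp [0.4354 0.2936 0.1407] yaw 1.378 j6 0.655 F [ 0.3 -0.4  0.9] w 0.0882 | chest [-164.4  309.7] 
 TOGO mm [-3.5 10.  94.2] turn -0.014374301122507482 tilt [-0.079  0.04  -0.996]
```

View pics/w7.png

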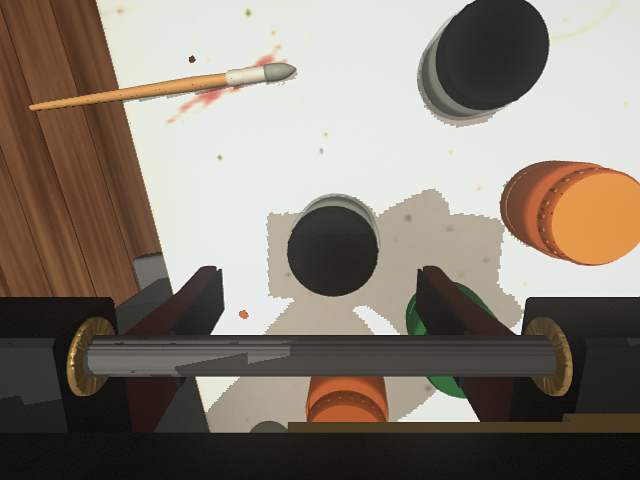

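Both black jars show in the wrist view, at (332,251) and (493,52). Descend onto jar B.

{"fn": "move_arm", "kwargs": {"commands": [[-0.001,0.0045,0.003,-0.014,-1],[-0.001,0.005,0.007,0,-1],[0,0,0.012,0,-1],[0,0,0.014,0,-1],[0,0,0.014,0,-1],[0,0,0.014,0,-1],[0,0,0.013,0,-1],[0,0,0.011,0,-1],[0,0,0,0,-1],[0,0,0,0,-1]]}}

```text
clock: 25.32
tcp_pos: [0.4433, 0.2917, 0.0481]
tcp_rot: [-0.04, 0.767, 0.641, -0.013]
ft_force: [0.9, -0.6, 0.1]
grip_width: 0.088
```

```bash
python3 go.py w .4365 .2935 .046 1.392
```

```text
clock 25.32 tcp [0.4433 0.2917 0.0481] yaw 1.391 j6 0.603 F [ 0.9 -0.6  0.1] w 0.088 | chest [-156.2  309.3] 
 TOGO mm [ 0.5 -6.8  2.6] turn -0.0009462631065420002 tilt [-0.072  0.044 -0.996]
```

{"fn": "move_arm", "kwargs": {"commands": [[0,-0.0035,0.001,0,-1],[0,-0.003,0.001,0,-1],[0,0,0,0,0.3],[0,0,0,0,0.6],[0,0,0,0,1],[0,0,0,0,1],[0,0,0,0,1],[0,0,0,0,1],[0,0,0,0,1],[0,0,0,0,1]], "grip_force": 30}}

```text
clock: 26.15
tcp_pos: [0.4376, 0.2937, 0.0492]
tcp_rot: [-0.039, 0.767, 0.641, -0.011]
ft_force: [-1.0, 1.1, -0.4]
grip_width: 0.0593
```

```bash
python3 go.py w .4365 .2935 .16 1.392
```

```text
clock 26.15 tcp [0.4376 0.2937 0.0492] yaw 1.391 j6 0.609 F [-1.   1.1 -0.4] w 0.0593 | chest [-162.2  310.3] 
 TOGO mm [   3.3   -9.4 -110.4] turn -0.0006188527344388461 tilt [-0.068  0.046 -0.997]
```

Jar held (59 mm). Lift.

{"fn": "move_arm", "kwargs": {"commands": [[0,-0.0005,-0.006,0,1],[0,-0.001,-0.012,0,1],[0.0005,-0.001,-0.016,0,1],[0.0005,-0.001,-0.016,0,1],[0.0005,-0.001,-0.016,0,1],[0.0005,-0.001,-0.016,0,1],[0.0005,-0.001,-0.016,0,1],[0.0005,-0.001,-0.014,0,1],[0.0005,-0.001,-0.008,0,1],[0,0,0,0,1]]}}

```text
clock: 26.98
tcp_pos: [0.4363, 0.2914, 0.1801]
tcp_rot: [-0.039, 0.767, 0.641, -0.013]
ft_force: [0.7, 0.5, -3.0]
grip_width: 0.0587
```

```bash
python3 go.py c -.02 -.05 .185 1.5708
```

```text
clock 26.98 tcp [0.4363 0.2914 0.1801] yaw 1.391 j6 0.648 F [ 0.7  0.5 -3. ] w 0.0587 | chest [-163.1  307.8] 
 TOGO mm [-357.4  141.7  -26.7] turn -0.000822897633799391 tilt [-0.07   0.044 -0.997]
```

{"fn": "move_arm", "kwargs": {"commands": [[-0.012,0.005,-0.001,0,1],[-0.024,0.0095,-0.002,0,1],[-0.032,0.0125,-0.0025,0,1],[-0.032,0.0125,-0.0025,0,1],[-0.032,0.0125,-0.0025,0,1],[-0.032,0.0125,-0.0025,0,1],[-0.032,0.0125,-0.0025,0,1],[-0.032,0.0125,-0.0025,0,1],[-0.032,0.0125,-0.0025,0,1],[-0.024,0.0095,-0.002,0,1]]}}

```text
clock: 27.82
tcp_pos: [0.4935, -0.022, 0.1806]
tcp_rot: [-0.042, 0.763, 0.645, -0.016]
ft_force: [0.0, 0.8, -3.0]
grip_width: 0.0595
```

```bash
python3 go.py c -.02 -.05 .185 1.5708
```

```text
clock 27.82 tcp [ 0.4935 -0.022   0.1806] yaw 1.401 j6 0.052 F [ 0.   0.8 -3. ] w 0.0595 | chest [-51.    9.6] 
 TOGO mm [-59.7  29.8  -8.7] turn 0.009627063285642778 tilt [-0.078  0.043 -0.996]
```

{"fn": "move_arm", "kwargs": {"commands": [[-0.012,0.006,0,0,1],[-0.012,0.006,0,0.01,1],[-0.012,0.006,0,0,1],[-0.01,0.005,0,0,1],[-0.007,0.004,0,0,1],[0,0,0,0,1],[0,0,0,0,1],[0,0,0,0,1],[0,0,0,0,1],[0,0,0,0,1]]}}

```text
clock: 28.65
tcp_pos: [0.5058, -0.0897, 0.1713]
tcp_rot: [-0.045, 0.769, 0.637, -0.02]
ft_force: [-0.0, -0.0, -3.5]
grip_width: 0.0592
```

```bash
python3 go.py c -.02 -.05 .056 1.5708
```

```text
clock 28.65 tcp [ 0.5058 -0.0897  0.1713] yaw 1.383 j6 -0.044 F [-0.  -0.  -3.5] w 0.0592 | chest [-26.9 -54.9] 
 TOGO mm [  1.8  17.8 114.2] turn -0.008711286956172293 tilt [-0.089  0.044 -0.995]
```

{"fn": "move_arm", "kwargs": {"commands": [[0,0.002,0.005,-0.008,1],[0,0.002,0.01,0,1],[0,0.001,0.012,0,1],[0,0.001,0.012,0,1],[0,0.001,0.012,0,1],[0,0.001,0.01,0,1],[0,0.001,0.006,0,1],[0,0,0,0,1],[0,0,0,0,1],[0,0,0,0,1]]}}

```text
clock: 29.48
tcp_pos: [0.5095, -0.0852, 0.0972]
tcp_rot: [-0.045, 0.764, 0.643, -0.02]
ft_force: [-0.3, -0.4, -2.8]
grip_width: 0.0595
```

```bash
python3 go.py c -.02 -.05 .056 1.5708
```

```text
clock 29.48 tcp [ 0.5095 -0.0852  0.0972] yaw 1.397 j6 -0.055 F [-0.3 -0.4 -2.8] w 0.0595 | chest [-24.  -49.8] 
 TOGO mm [-1.4  7.9 40.6] turn 0.005476497244037537 tilt [-0.088  0.044 -0.995]
```

{"fn": "move_arm", "kwargs": {"commands": [[0,0.001,0.006,0,1],[0,0.001,0.009,0,1],[0,0.001,0.009,0,1],[0,0.001,0.006,0,1],[0,0.001,0.004,0,1],[0,0,0.002,0,1],[0,0,0,0,1],[0,0,0,0,1],[0,0,0,0,1],[0,0,0,0,1]]}}

```text
clock: 30.32
tcp_pos: [0.5129, -0.0848, 0.0583]
tcp_rot: [-0.044, 0.764, 0.643, -0.019]
ft_force: [-0.5, 0.3, -2.2]
grip_width: 0.059
```

```bash
python3 go.py c -.02 -.05 .056 1.5708
```

```text
clock 30.32 tcp [ 0.5129 -0.0848  0.0583] yaw 1.397 j6 -0.057 F [-0.5  0.3 -2.2] w 0.059 | chest [-20.7 -48.8] 
 TOGO mm [-1.3  0.9  2.2] turn 0.0054439550033635875 tilt [-0.085  0.043 -0.995]
```

{"fn": "move_arm", "kwargs": {"commands": [[0,0,0.002,0,1],[0,0,0.0015,0,1],[0,0,0,0,1],[0,0,0,0,-0.4],[0,0,0,0,-0.6],[0,0,0,0,-0.7],[0,0,0,0,-0.7],[0,0,0,0,-0.7],[0,0,0,0,-0.7],[0,0,0,0,-0.7]]}}

```text
clock: 31.15
tcp_pos: [0.5145, -0.085, 0.0568]
tcp_rot: [-0.042, 0.765, 0.643, -0.017]
ft_force: [0.1, 0.0, 0.1]
grip_width: 0.0747
```

```bash
python3 go.py c -.02 -.05 .17 1.5708
```

```text
clock 31.15 tcp [ 0.5145 -0.085   0.0568] yaw 1.397 j6 -0.058 F [0.1 0.  0.1] w 0.0747 | chest [-19.1 -48.7] 
 TOGO mm [   1.9  -10.7 -112.7] turn 0.005451229496371779 tilt [-0.081  0.042 -0.996]
```

{"fn": "move_arm", "kwargs": {"commands": [[0,-0.0005,-0.006,0,-0.7],[0,-0.001,-0.01,0,-0.7],[0,-0.001,-0.014,0,-0.7],[0,-0.001,-0.016,0,-0.7],[0.0005,-0.0015,-0.016,0,-0.7],[0.0005,-0.0015,-0.016,0,-0.7],[0.0005,-0.0015,-0.016,0,-0.7],[0.0005,-0.0015,-0.014,0,-0.7],[0,-0.001,-0.01,0,-0.7],[0,0,0,0,-0.7]]}}

```text
clock: 31.98
tcp_pos: [0.5137, -0.0865, 0.1871]
tcp_rot: [-0.042, 0.765, 0.643, -0.017]
ft_force: [-0.5, 0.2, 0.3]
grip_width: 0.0745
```

```bash
python3 look.py l2; python3 go.py w .5373 .385 .185 1.392
```

```text
clock 31.9833
top black [222. 135.] xy [0.7987 0.3925] chest [175. 472.] r 0.032 z 0.0712
top black [206. 216.] xy [0.5389 0.3842] chest [-79. 417.] r 0.0272 z 0.0688
top black [318. 265.] xy [0.4501 0.0445] chest [-106.   67.] r 0.0584 z 0.0679
top bolt 59 [   0.4 -207.4] [23. 14.] 4.9
top handle 58 [100.5  19.6] [12.8 28.5] 4.8
scene black [261. 204.] xy [0.5374 0.3827] chest [-80. 416.] r 0.0269 z 0.0692
scene black [341. 271.] xy [ 0.5096 -0.0848] chest [-24. -49.] r 0.0282 z 0.0745
scene near 154 [ -65.5 -185.1] [16.8 38.9] 45.7
scene far 99 [  64.8 -184.7] [41.8 13. ] 41.7
scene bolt 137 [  -1.  -210.2] [24.6 16.5] 8.8
scene handle 135 [99.1 -3.4] [70.1 14.4] 89.2
clock 32.08 tcp [ 0.5129 -0.0863  0.1852] yaw 1.397 j6 -0.049 F [-0.1  0.4 -0.8] w 0.0748 | chest [-20.5 -50.3] 
 TOGO mm [468.3 -56.   18.2] turn 0.005136255941927681 tilt [-0.082  0.042 -0.996]
```

View pics/l2.png

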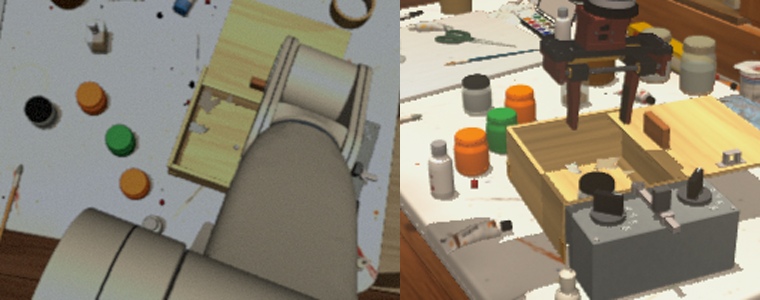

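The first jar stands in the chest, at scene crop (597,184), lid height 0.0745 = 69 + 5 mm, so upright. Jar A remains at (0.538, 0.384).

{"fn": "move_arm", "kwargs": {"commands": [[0.02,-0.002,0.0005,0,-1],[0.035,-0.004,0.0015,0,-1],[0.038,-0.0045,0.0015,0,-1],[0.038,-0.0045,0.0015,0,-1],[0.038,-0.0045,0.0015,0,-1],[0.038,-0.0045,0.0015,0,-1],[0.038,-0.0045,0.0015,0,-1],[0.038,-0.0045,0.0015,0,-1],[0.038,-0.0045,0.0015,0,-1],[0.038,-0.0045,0.0015,0,-1]]}}

```text
clock: 32.92
tcp_pos: [0.5285, 0.2821, 0.1733]
tcp_rot: [-0.046, 0.768, 0.638, -0.026]
ft_force: [1.1, -0.3, 0.5]
grip_width: 0.0879
```

```bash
python3 go.py w .538 .3845 .15 1.392
```

```text
clock 32.92 tcp [0.5285 0.2821 0.1733] yaw 1.384 j6 0.57 F [ 1.1 -0.3  0.5] w 0.0879 | chest [-70.7 315. ] 
 TOGO mm [102.   -7.   26.2] turn -0.007618051819548555 tilt [-0.098  0.038 -0.994]
```

{"fn": "move_arm", "kwargs": {"commands": [[0.02,-0.0015,0.003,-0.008,-1],[0.022,-0.0015,0.003,0,-1],[0.022,-0.0015,0.003,0,-1],[0.018,-0.0015,0.003,0,-1],[0.01,0,0.003,0,-1],[0,0,0.003,0,-1],[0,0,0,0,-1],[0,0,0,0,-1],[0,0,0,0,-1],[0,0,0,0,-1]]}}

```text
clock: 33.75
tcp_pos: [0.5308, 0.3819, 0.1451]
tcp_rot: [-0.047, 0.763, 0.643, -0.034]
ft_force: [-0.1, -0.0, 0.1]
grip_width: 0.0878
```

```bash
python3 jar.py w8; python3 go.py w .538 .3845 .049 1.392
```

```text
[ 302  198   89   88 6141] [346. 241.] xy [0.5379 0.3863] chest [-80.  419.2] r 0.0274 z 0.0688
clock 33.8 tcp [0.5308 0.3818 0.1452] yaw 1.4 j6 0.686 F [-0.6  0.1  0.3] w 0.0881 | chest [-86.2 413.6] 
 TOGO mm [ 2.9 17.6 94.9] turn 0.007675486942240628 tilt [-0.112  0.029 -0.993]
```

View pics/w8.png

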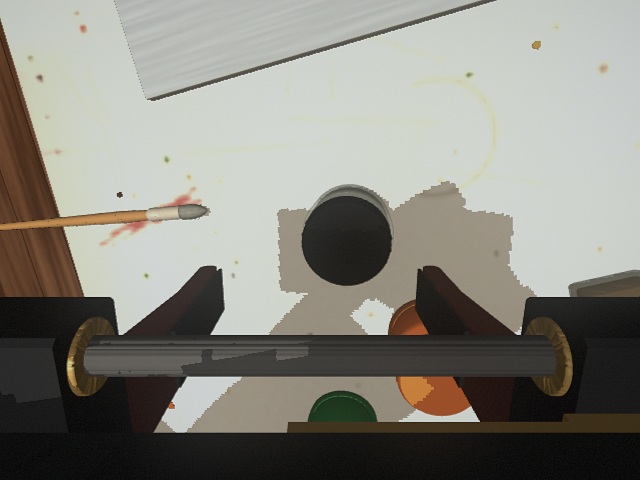

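{"fn": "move_arm", "kwargs": {"commands": [[0.0015,0.004,0.002,0.008,-1],[0.001,0.004,0.006,0,-1],[0,0.001,0.01,0,-1],[0,0.001,0.012,0,-1],[0,0.001,0.012,0,-1],[0,0.001,0.012,0,-1],[0,0.001,0.01,0,-1],[0,0,0.006,0,-1],[0,0,0,0,-1],[0,0,0,0,-1]]}}

```text
clock: 34.63
tcp_pos: [0.5365, 0.3818, 0.0652]
tcp_rot: [-0.047, 0.767, 0.639, -0.035]
ft_force: [-0.2, 0.4, 0.3]
grip_width: 0.0881
```

```bash
python3 go.py w .538 .385 .049 1.392
```

```text
clock 34.63 tcp [0.5365 0.3818 0.0652] yaw 1.388 j6 0.678 F [-0.2  0.4  0.3] w 0.0881 | chest [-80.6 414.6] 
 TOGO mm [ 3.3  2.8 16. ] turn -0.003610462450369223 tilt [-0.114  0.028 -0.993]
```

{"fn": "move_arm", "kwargs": {"commands": [[0.001,0.001,0.006,0,-1],[0.001,0.001,0.006,0,-1],[0.001,0,0.003,0,-1],[0,0,0,0,-1],[0,0,0,0,0.3],[0,0,0,0,0.6],[0,0,0,0,1],[0,0,0,0,1],[0,0,0,0,1],[0,0,0,0,1]]}}

```text
clock: 35.47
tcp_pos: [0.5387, 0.3861, 0.0506]
tcp_rot: [-0.047, 0.767, 0.639, -0.033]
ft_force: [0.2, 0.3, -3.0]
grip_width: 0.0592
```

```bash
python3 go.py w .538 .385 .18 1.392
```

```text
clock 35.47 tcp [0.5387 0.3861 0.0506] yaw 1.389 j6 0.678 F [ 0.2  0.3 -3. ] w 0.0592 | chest [-79.2 419.2] 
 TOGO mm [  -0.   -15.3 -128.5] turn -0.0032390151595240724 tilt [-0.11   0.03  -0.993]
```

{"fn": "move_arm", "kwargs": {"commands": [[0,-0.0005,-0.006,0,1],[0,-0.0015,-0.012,0,1],[0,-0.002,-0.016,0,1],[0,-0.002,-0.016,0,1],[0,-0.002,-0.016,0,1],[0,-0.002,-0.016,0,1],[0,-0.002,-0.016,0,1],[0,-0.0015,-0.014,0,1],[0,-0.001,-0.01,0,1],[0,0,0,0,1]]}}

```text
clock: 36.3
tcp_pos: [0.5359, 0.3836, 0.1838]
tcp_rot: [-0.047, 0.767, 0.639, -0.035]
ft_force: [0.5, 1.1, -3.1]
grip_width: 0.0592
```

```bash
python3 go.py c -.02 .05 .185 1.5708
```

```text
clock 36.3 tcp [0.5359 0.3836 0.1838] yaw 1.389 j6 0.703 F [ 0.5  1.1 -3.1] w 0.0592 | chest [-81.5 416.2] 
 TOGO mm [-366.    61.8  -10.7] turn -0.003058923724899909 tilt [-0.114  0.027 -0.993]
```

{"fn": "move_arm", "kwargs": {"commands": [[-0.014,0.002,-0.001,0,1],[-0.026,0.0045,-0.001,0,1],[-0.034,0.006,-0.001,0,1],[-0.034,0.006,-0.001,0,1],[-0.034,0.006,-0.001,0,1],[-0.034,0.006,-0.001,0,1],[-0.034,0.006,-0.001,0,1],[-0.034,0.006,-0.001,0,1],[-0.034,0.006,-0.001,0,1],[-0.024,0.004,-0.001,0,1]]}}

```text
clock: 37.13
tcp_pos: [0.5271, 0.0633, 0.1809]
tcp_rot: [-0.049, 0.764, 0.642, -0.038]
ft_force: [-0.0, -0.4, -3.5]
grip_width: 0.0595
```

```bash
python3 go.py c -.02 .05 .185 1.5708
```

```text
clock 37.13 tcp [0.5271 0.0633 0.1809] yaw 1.398 j6 0.228 F [-0.  -0.4 -3.5] w 0.0595 | chest [-33.2  99.5] 
 TOGO mm [-49.5  12.2  -5.8] turn 0.006380972052031364 tilt [-0.121  0.025 -0.992]
```

{"fn": "move_arm", "kwargs": {"commands": [[-0.01,0.003,0,0.006,1],[-0.011,0.003,0,0,1],[-0.011,0.003,0,0,1],[-0.008,0.002,0,0,1],[-0.003,0.001,0,0,1],[0,0,0,0,1],[0,0,0,0,1],[0,0,0,0,1],[0,0,0,0,1],[0,0,0,0,1]]}}

```text
clock: 37.97
tcp_pos: [0.5274, 0.0122, 0.1765]
tcp_rot: [-0.051, 0.768, 0.638, -0.041]
ft_force: [-0.2, 0.6, -2.2]
grip_width: 0.0589
```

```bash
python3 go.py c -.02 .05 .058 1.5708
```

```text
clock 37.97 tcp [0.5274 0.0122 0.1765] yaw 1.386 j6 0.156 F [-0.2  0.6 -2.2] w 0.0589 | chest [-23.7  49.3] 
 TOGO mm [  0.5  19.1 117. ] turn -0.005363393768847313 tilt [-0.128  0.026 -0.991]
```

{"fn": "move_arm", "kwargs": {"commands": [[0,0.0015,0.005,0,1],[0,0.002,0.01,0,1],[0,0.002,0.012,0,1],[0,0.002,0.012,0,1],[0,0.002,0.012,0,1],[0,0.002,0.012,0,1],[0,0.002,0.01,0,1],[0,0.001,0.008,0,1],[0,0,0,0,1],[0,0,0,0,1]]}}

```text
clock: 38.8
tcp_pos: [0.5303, 0.0134, 0.0833]
tcp_rot: [-0.052, 0.767, 0.639, -0.042]
ft_force: [0.7, 0.9, -3.3]
grip_width: 0.0591
```

```bash
python3 go.py c -.02 .05 .056 1.5708
```

```text
clock 38.8 tcp [0.5303 0.0134 0.0833] yaw 1.389 j6 0.149 F [ 0.7  0.9 -3.3] w 0.0591 | chest [-21.1  51. ] 
 TOGO mm [-1.   4.7 26.9] turn -0.002721446820496798 tilt [-0.131  0.026 -0.991]
```

{"fn": "move_arm", "kwargs": {"commands": [[0,0.001,0.005,0,1],[0,0.001,0.007,0,1],[0,0.001,0.006,0,1],[0,0.0005,0.004,0,1],[0,0,0.002,0,1],[0,0,0.001,0,1],[0,0,0,0,1],[0,0,0,0,1],[0,0,0,0,1],[0,0,0,0,1]]}}

```text
clock: 39.63
tcp_pos: [0.5322, 0.0133, 0.0571]
tcp_rot: [-0.051, 0.767, 0.639, -0.041]
ft_force: [-0.0, -0.8, -3.9]
grip_width: 0.0594
```

```bash
python3 go.py c -.02 .05 .056 1.5708
```

```text
clock 39.63 tcp [0.5322 0.0133 0.0571] yaw 1.389 j6 0.146 F [-0.  -0.8 -3.9] w 0.0594 | chest [-19.3  51.2] 
 TOGO mm [-1.2 -0.6  1.2] turn -0.0028137111281012483 tilt [-0.127  0.026 -0.992]
```

{"fn": "move_arm", "kwargs": {"commands": [[0,0,0.0015,0,1],[0,0,0.0015,0,1],[0,0,0.001,0,1],[0,0,0,0,1],[0,0,0,0,1],[0,0,0,0,1],[0,0,0,0,1],[0,0,0,0,1],[0,0,0,0,1],[0,0,0,0,1]]}}

```text
clock: 40.47
tcp_pos: [0.5324, 0.0131, 0.0556]
tcp_rot: [-0.05, 0.767, 0.639, -0.04]
ft_force: [-0.5, -0.4, -0.6]
grip_width: 0.0593
```

```bash
python3 go.py c -.02 .05 .056 1.5708
```

```text
clock 40.47 tcp [0.5324 0.0131 0.0556] yaw 1.39 j6 0.146 F [-0.5 -0.4 -0.6] w 0.0593 | chest [-19.   51.1] 
 TOGO mm [-1.1 -1.1 -0.3] turn -0.002180291156263392 tilt [-0.125  0.025 -0.992]
```

Weight is on the floor. Release gently, then raise.

{"fn": "move_arm", "kwargs": {"commands": [[0,0,0,0,0],[0,0,0,0,-0.3],[0,0,0,0,-0.5],[0,0,0,0,-0.7],[0,0,0,0,-0.75],[0,0,0,0,-0.75],[0,0,0,0,-0.75],[0,0,0,0,-0.75],[0,0,0,0,-0.75],[0,0,0,0,-0.75]]}}

```text
clock: 41.3
tcp_pos: [0.5336, 0.0132, 0.0566]
tcp_rot: [-0.049, 0.767, 0.639, -0.039]
ft_force: [0.1, 0.6, 0.2]
grip_width: 0.0769
```

{"fn": "move_arm", "kwargs": {"commands": [[0,-0.0005,-0.006,0,-0.75],[0,-0.0015,-0.01,0,-0.75],[0,-0.002,-0.014,0,-0.75],[0,-0.002,-0.016,0,-0.75],[0,-0.002,-0.016,0,-0.75],[0,-0.002,-0.016,0,-0.75],[0,-0.002,-0.016,0,-0.75],[0,-0.002,-0.014,0,-0.75],[0,-0.001,-0.01,0,-0.75],[0,0,0,0,-0.75]]}}

```text
clock: 42.13
tcp_pos: [0.5331, 0.0129, 0.1874]
tcp_rot: [-0.049, 0.767, 0.639, -0.039]
ft_force: [0.6, 0.2, -0.2]
grip_width: 0.0771
```

```bash
python3 look.py l3; python3 jar.py w9; python3 go.py c .1 -.001 .185 1.5708
```

```text
clock 42.1333
top black [223. 135.] xy [0.7976 0.3918] chest [175. 471.] r 0.0318 z 0.0715
top near 72 [ -64.2 -182.2] [11.6 38.9] 45.8
top far 81 [  65.7 -183.3] [38.6 13.4] 45.4
top bolt 56 [   0.9 -207.5] [23.7 14. ] 4.9
scene black [325. 253.] xy [0.5286 0.012 ] chest [-23.  49.] r 0.0279 z 0.0742
scene black [340. 271.] xy [ 0.5109 -0.0846] chest [-23. -49.] r 0.0282 z 0.0745
scene near 156 [ -65.7 -185.5] [14.8 39.2] 46.8
scene far 97 [  63.5 -186. ] [40.7 12.4] 41.9
scene bolt 138 [  -1.2 -209.6] [25.  16.9] 1.7
scene handle 137 [98.9 -4.6] [69.2 16.6] 89.6
[ 300  196   77   77 4677] [339. 234.] xy [0.5304 0.0133] chest [-21.   50.9] r 0.0271 z 0.0738
[318 325  36  10 305] [335. 330.] xy [ 0.5158 -0.0609] chest [-22.2 -24.8] r 0.0133 z 0.0692
[309 377  56  17 742] [337. 384.] xy [ 0.511  -0.0959] chest [-20.7 -60. ] r 0.0212 z 0.0739
clock 42.28 tcp [0.5316 0.0129 0.1846] yaw 1.389 j6 0.155 F [-0.4 -0.4 -0.5] w 0.0768 | chest [-19.7  50.7] 
 TOGO mm [-51.4 118.8 -15.9] turn -0.0024279363600601123 tilt [-0.126  0.025 -0.992]
```

View pics/l3.png

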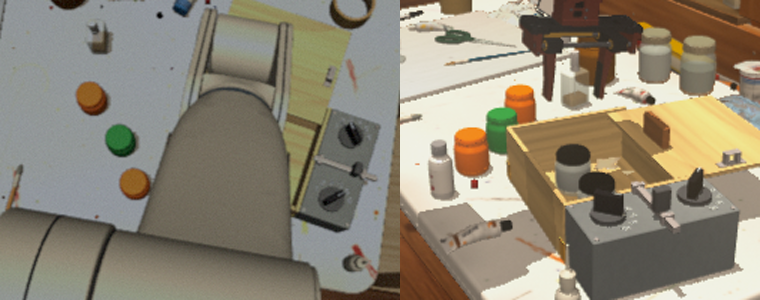

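View pics/w9.png

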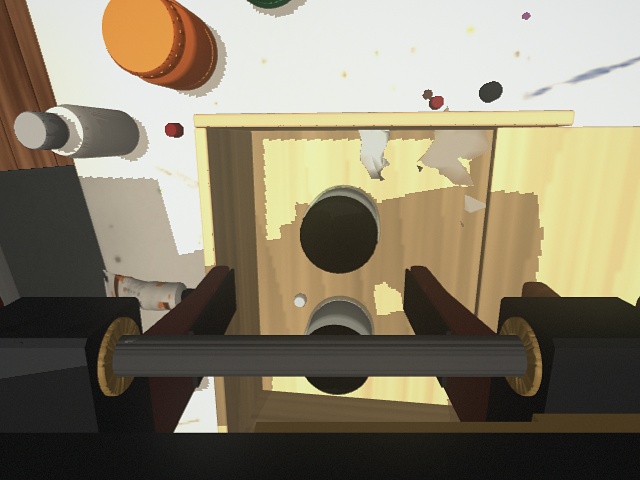

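Both jars stand upright in the chest, at (-22,50) and (-22,-49) with lid height 0.074, and no black-lidded jar is left on the table. Next, close the lid.

{"fn": "move_arm", "kwargs": {"commands": [[-0.008,0.018,-0.003,0,0.1],[-0.0085,0.02,-0.003,0,0.1],[-0.0085,0.02,-0.003,0,0.1],[-0.0085,0.02,-0.003,0,0.1],[-0.0085,0.02,-0.003,0,0.1],[-0.008,0.016,-0.002,0,0.1],[0,0,0,0,0.1],[0,0,0,0,0.1],[0,0,0,0,0.1],[0,0,0,0,0.1]]}}

```text
clock: 43.12
tcp_pos: [0.6311, -0.0584, 0.1727]
tcp_rot: [-0.059, 0.766, 0.639, -0.049]
ft_force: [0.3, -0.0, 0.5]
grip_width: 0.0394
```

```bash
python3 go.py c .1 -.001 .122 1.5708;  python3 - <<'E'
from h import *
from station import r,viewer
s=r.sense(); w=viewer.get_image('wrist'); c=cam(w,s); cv2.imwrite('pics/w10.png',w['frame'])
P=cloud(w,c); q=toC(P); z=P[...,2]
m=(abs(q[...,0]-.10)<.02)&(abs(q[...,1])<.045)&(z>.12)&(z<.14)
p=q[m]*1000; print(m.sum(),cv2.minAreaRect(p.astype(np.float32)),np.percentile(z[m],[50,95]))
E
```

```text
clock 43.12 tcp [ 0.6311 -0.0584  0.1727] yaw 1.391 j6 0.059 F [ 0.3 -0.   0.5] w 0.0394 | chest [90.9 -1.8] 
 TOGO mm [ 0.8 16.7 48.8] turn -0.0011184992717447884 tilt [-0.149  0.027 -0.988]
3511 ((99.86973571777344, -1.2129440307617188), (69.2022476196289, 14.13058090209961), 89.98314666748047) [0.13141747 0.13264172]
```

{"fn": "move_arm", "kwargs": {"commands": [[0,0.004,0,0,0.1],[0,0.004,0.003,0,0.1],[0,0.002,0.008,0,0.1],[0,0.0015,0.008,0,0.1],[0,0.0015,0.008,0,0.1],[0,0.001,0.008,0,0.1],[0,0.001,0.007,0,0.1],[0,0,0.004,0,0.1],[0,0,0,0,0.1],[0,0,0,0,0.1]]}}

```text
clock: 44.0
tcp_pos: [0.6368, -0.0577, 0.1188]
tcp_rot: [-0.06, 0.765, 0.64, -0.05]
ft_force: [-0.3, 0.4, -0.2]
grip_width: 0.04
```

```bash
python3 go.py c .1 -.001 .123 1.5708
```

```text
clock 44.0 tcp [ 0.6368 -0.0577  0.1188] yaw 1.393 j6 0.058 F [-0.3  0.4 -0.2] w 0.04 | chest [96.4 -0.1] 
 TOGO mm [-0.9  2.9 -4.7] turn 0.001239884812076486 tilt [-0.153  0.028 -0.988]
```

{"fn": "move_arm", "kwargs": {"commands": [[0,0.003,-0.004,0,0.1],[0,0,0,0,0.1],[0,0,0,0,1],[0,0,0,0,1],[0,0,0,0,1],[0,0,0,0,1],[0,0,0,0,1],[0,-0.005,0.0008,0,1],[0,-0.009,0.0014,0,1],[0,-0.012,0.0019,0,1]], "grip_force": 15}}

```text
clock: 44.83
tcp_pos: [0.6177, -0.0543, 0.1244]
tcp_rot: [-0.056, 0.765, 0.64, -0.047]
ft_force: [1.7, 0.0, 0.6]
grip_width: 0.0168
```

```bash
python3 go.py c -.07 -.001 .123 1.5708
```

```text
clock 44.83 tcp [ 0.6177 -0.0543  0.1244] yaw 1.393 j6 0.06 F [1.7 0.  0.6] w 0.0168 | chest [77.  -0.1] 
 TOGO mm [  -0.8 -145.2   22.9] turn 0.0007820319487448213 tilt [-0.144  0.026 -0.989]
```

{"fn": "move_arm", "kwargs": {"commands": [[0,-0.013,0.002,0,1],[0,-0.013,0.002,0,1],[0,-0.013,0.002,0,1],[0,-0.013,0.002,0,1],[0,-0.013,0.002,0,1],[0,-0.013,0.002,0,1],[0,-0.013,0.002,0,1],[0,-0.013,0.002,0,1],[0,-0.013,0.002,0,1],[0,-0.01,0.0015,0,1]]}}

```text
clock: 45.67
tcp_pos: [0.484, -0.03, 0.1245]
tcp_rot: [-0.051, 0.766, 0.64, -0.042]
ft_force: [1.6, 0.0, -3.8]
grip_width: 0.0168
```

```bash
python3 go.py c -.07 -.001 .123 1.5708
```

```text
clock 45.67 tcp [ 0.484  -0.03    0.1245] yaw 1.392 j6 0.073 F [ 1.6  0.  -3.8] w 0.0168 | chest [-58.9   0. ] 
 TOGO mm [ -1.  -10.8   2.9] turn 0.0006813131316603105 tilt [-0.129  0.025 -0.991]
```

{"fn": "move_arm", "kwargs": {"commands": [[0,-0.005,0.0007,0,1],[0,-0.004,0.0005,0,1],[0,-0.003,0.0004,0,1],[0,-0.003,0.0004,0,1],[0,-0.003,0,0,1],[0,-0.003,0,0,1],[0,-0.002,0,0,1],[0,0,0,0,1],[0,0,0,0,1],[0,0,0,0,1]]}}

```text
clock: 46.5
tcp_pos: [0.4738, -0.0282, 0.1247]
tcp_rot: [-0.037, 0.766, 0.641, -0.03]
ft_force: [0.9, -0.5, -3.5]
grip_width: 0.0157
```

```bash
python3 go.py c -.07 -.001 .123 1.5708
```

```text
clock 46.5 tcp [ 0.4738 -0.0282  0.1247] yaw 1.393 j6 0.077 F [ 0.9 -0.5 -3.5] w 0.0157 | chest [-69.3  -0. ] 
 TOGO mm [-1.  -0.6  1.8] turn 0.001424042310035567 tilt [-0.094  0.019 -0.995]
```

The lid is at the shut stop. A few more gentle pulls against it will seat it and also straighten the tool.

{"fn": "move_arm", "kwargs": {"commands": [[0,-0.003,0,0,1],[0,-0.003,0,0,1],[0,-0.003,0,0,1],[0,-0.003,0,0,1],[0,-0.003,0,0,1],[0,-0.003,0,0,1],[0,-0.003,0,0,1],[0,-0.003,0,0,1],[0,-0.003,0,0,1],[0,-0.003,0,0,1]], "grip_force": 25}}

```text
clock: 47.33
tcp_pos: [0.4732, -0.028, 0.1254]
tcp_rot: [-0.012, 0.767, 0.642, -0.008]
ft_force: [11.8, -2.3, -19.3]
grip_width: 0.014
```

```bash
python3 go.py c -.07 -.001 .123 1.5708
```

```text
clock 47.33 tcp [ 0.4732 -0.028   0.1254] yaw 1.394 j6 0.082 F [ 11.8  -2.3 -19.3] w 0.014 | chest [-69.9   0. ] 
 TOGO mm [-1.  -0.   2.4] turn 0.002520588337175722 tilt [-0.028  0.009 -1.   ]
```

Tool nearly straight again and lid home at −69.9. Release and go to the bolt.

{"fn": "move_arm", "kwargs": {"commands": [[0,0,0,0,0.1],[0,0,0,0,0.1],[0,0,0,0,0.1],[0,0,-0.012,0,0.1],[0,0,-0.016,0,0.1],[0,0,-0.016,0,0.1],[0,0,-0.012,0,0.1],[0,0,0,0,0.1],[0,0,0,0,0.1],[0,0,0,0,0.1]]}}

```text
clock: 48.17
tcp_pos: [0.4697, -0.0279, 0.1826]
tcp_rot: [-0.016, 0.766, 0.642, -0.012]
ft_force: [-0.2, -0.4, 0.4]
grip_width: 0.0391
```

```bash
python3 look.py l4; python3 plan.py c 0 -.210 .185 0 16 | sed 's/np.float64//g'
```

```text
clock 48.1667
top black [222. 135.] xy [0.7982 0.3913] chest [175. 471.] r 0.0311 z 0.0705
top near 69 [ -63.8 -182.5] [11.6 39.6] 45.6
top far 81 [  65.7 -183.4] [38.5 14.1] 43.1
top bolt 61 [   0.5 -207.3] [23.8 14.1] 0.5
scene near 153 [ -65.7 -184.4] [15.4 39.9] 47.9
scene far 98 [  63.2 -185.8] [39.9 12.1] 42.0
scene bolt 138 [  -1.2 -210.1] [25.5 16.2] 3.2
scene handle 138 [-70.9  -3. ] [14.  69.1] 0.3
from [ 0.4694 -0.0279  0.1821] yaw 1.395 to [ 0.5046 -0.2471  0.185 ] yaw -0.179 j6 end 1.294 step 13.9 turn/row 0.0987
[(-13.1), (4.6), (-0.2)] 0.099
[(-12.6), (5.8), (-0.2)] 0.099
[(-12.0), (7.0), (-0.2)] 0.099
[(-11.2), (8.2), (-0.2)] 0.099
[(-10.3), (9.3), (-0.2)] 0.099
[(-9.4), (10.2), (-0.2)] 0.099
[(-8.3), (11.1), (-0.2)] 0.099
[(-7.2), (11.9), (-0.2)] 0.099
[(-6.0), (12.5), (-0.2)] 0.099
[(-4.7), (13.0), (-0.2)] 0.099
[(-3.4), (13.5), (-0.2)] 0.099
[(-2.1), (13.7), (-0.2)] 0.099
[(-0.7), (13.9), (-0.2)] 0.099
[(0.7), (13.9), (-0.2)] 0.099
[(2.0), (13.7), (-0.2)] 0.099
[(3.4), (13.5), (-0.2)] 0.099
```

View pics/l4.png

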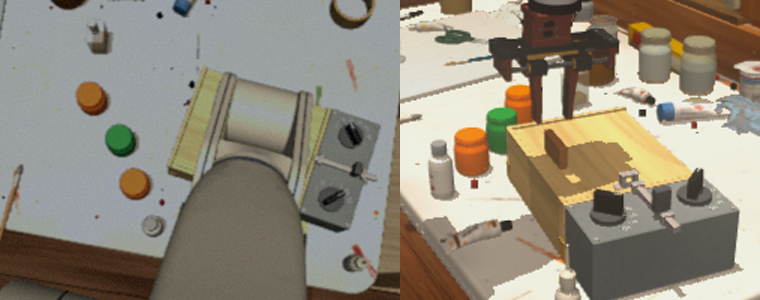

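{"fn": "move_arm", "kwargs": {"commands": [[-0.013,0.0045,0,0.1,0.32],[-0.0125,0.006,0,0.1,0.32],[-0.012,0.007,0,0.1,0.32],[-0.011,0.008,0,0.1,0.32],[-0.0105,0.0095,0,0.1,0.32],[-0.0095,0.01,0,0.1,0.32],[-0.0085,0.011,0,0.1,0.32],[-0.007,0.012,0,0.1,0.32],[-0.006,0.0125,0,0.1,0.32],[-0.0045,0.013,0,0.1,0.32]]}}

```text
clock: 49.1
tcp_pos: [0.4833, -0.1674, 0.1709]
tcp_rot: [-0.012, 0.984, 0.176, -0.027]
ft_force: [0.4, 0.2, 0.2]
grip_width: 0.0299
```

```bash
python3 plan.py c 0 -.210 .185 0 6 | sed 's/np.float64//g'
```

```text
from [ 0.4833 -0.1674  0.1709] yaw 0.355 to [ 0.5046 -0.2471  0.185 ] yaw -0.179 j6 end 1.294 step 14.0 turn/row 0.088
[(-1.3), (13.7), (-2.4)] 0.088
[(-0.1), (13.8), (-2.4)] 0.088
[(1.1), (13.7), (-2.4)] 0.088
[(2.3), (13.6), (-2.4)] 0.088
[(3.5), (13.3), (-2.4)] 0.088
[(4.7), (12.9), (-2.4)] 0.088
```

{"fn": "move_arm", "kwargs": {"commands": [[-0.001,0.0135,-0.004,0.09,0.32],[0,0.0135,-0.004,0.09,0.32],[0.001,0.0135,-0.004,0.09,0.32],[0.0025,0.0135,-0.003,0.09,0.32],[0.0035,0.013,-0.002,0.085,0.32],[0.0045,0.011,0,0.06,0.32],[0,0,0,0,0.32],[0,0,0,0,0.32],[0,0,0,0,0.32],[0,0,0,0,0.32]]}}

```text
clock: 49.93
tcp_pos: [0.4998, -0.2479, 0.1763]
tcp_rot: [-0.008, 0.995, -0.09, -0.037]
ft_force: [-0.2, 0.3, -0.0]
grip_width: 0.0298
```

```bash
python3 ck.py w11;  python3 go.py c 0 -.2095 .133 0
```

```text
near 48 [ -49.1 -195. ] [7.  2.2] 77.4 [0.1267 0.1288]
far 2485 [  64.5 -184.9] [39.8 12.3] 43.0 [0.1355 0.1368]
bolt 1527 [ 2.000e-01 -2.096e+02] [14.  23.4] 89.7 [0.1412 0.1425]
clock 49.98 tcp [ 0.4998 -0.2478  0.1763] yaw -0.18 j6 1.286 F [-0.6 -0.4  0.1] w 0.03 | chest [  -4.6 -211.5] 
 TOGO mm [ 7.9 -1.6 42.8] turn -0.0007360395714908208 tilt [-0.073  0.022 -0.997]
```

{"fn": "move_arm", "kwargs": {"commands": [[0.0035,-0.0005,0.004,0,0.32],[0.0035,-0.0005,0.007,0,0.32],[0,0,0.008,0,0.32],[0,0,0.008,0,0.32],[0,0,0.007,0,0.32],[0,0,0.004,0,0.32],[0,0,0,0,0.32],[0,0,0,0,0.32],[0,0,0,0,0.32],[0,0,0,0,0.32]]}}

```text
clock: 50.82
tcp_pos: [0.5035, -0.2447, 0.1324]
tcp_rot: [-0.008, 0.995, -0.088, -0.039]
ft_force: [0.0, -0.4, 0.2]
grip_width: 0.0296
```

```bash
python3 go.py c 0 -.2095 .132 0
```

```text
clock 50.82 tcp [ 0.5035 -0.2447  0.1324] yaw -0.175 j6 1.29 F [ 0.  -0.4  0.2] w 0.0296 | chest [  -1.5 -207.8] 
 TOGO mm [1.5 1.7 0.3] turn 0.0039049440414897774 tilt [-0.076  0.023 -0.997]
```

Close, then push home (tool −y).

{"fn": "move_arm", "kwargs": {"commands": [[0.001,0.0015,0,0,1],[0,0,0,0,1],[0,0,0,0,1],[0,0,0,0,1],[0,0,0,0,1],[0,-0.005,0,0,1],[0,-0.007,0,0,1],[0,-0.006,0,0,1],[0,-0.005,0,0,1],[0,-0.003,0,0,1]]}}

```text
clock: 51.65
tcp_pos: [0.5094, -0.2212, 0.1332]
tcp_rot: [-0.006, 0.995, -0.087, -0.038]
ft_force: [-5.7, -23.5, -7.9]
grip_width: 0.0137
```

```bash
python3 go.py c 0 -.1847 .132 0
```

```text
clock 51.65 tcp [ 0.5094 -0.2212  0.1332] yaw -0.175 j6 1.334 F [ -5.7 -23.5  -7.9] w 0.0137 | chest [ 1.000e-01 -1.836e+02] 
 TOGO mm [-0.   1.1  1.2] turn 0.004343454773961808 tilt [-0.075  0.018 -0.997]
```

{"fn": "move_arm", "kwargs": {"commands": [[0,-0.001,0,0,1],[0,-0.001,0,0,0.32],[0,0,0,0,0.32],[0,0,0,0,0.32],[0,0,0,0,0.32],[0.0005,0,-0.01,0,0.32],[0.001,0,-0.015,0,0.32],[0.001,0,-0.015,0,0.32],[0.0005,0,-0.01,0,0.32],[0,0,0,0,0.32]]}}

```text
clock: 52.48
tcp_pos: [0.5172, -0.2187, 0.1874]
tcp_rot: [-0.005, 0.996, -0.086, -0.038]
ft_force: [-0.6, 0.0, -1.0]
grip_width: 0.0297
```

```bash
python3 ck.py w12;  python3 look.py l5; python3 plan.py c .0645 -.185 .18 .745 10| sed 's/np.float64//g'
```

```text
near 350 [ -72.6 -177.4] [12.1 18.4] 45.3 [0.1355 0.1365]
far 1987 [  64.5 -184.9] [40.  12.1] 42.8 [0.1355 0.1369]
bolt 1349 [   0.3 -185.1] [23.7 14.1] 1.0 [0.1411 0.1425]
clock 52.5333
top black [222. 135.] xy [0.7991 0.392 ] chest [176. 471.] r 0.0317 z 0.0716
top black [366. 281.] xy [ 0.4257 -0.0891] chest [-106.  -69.] r 0.0663 z 0.0686
top handle 141 [-68.9  -0.3] [14.9 68.1] 1.4
scene black [325. 309.] xy [ 0.4082 -0.1797] chest [-107. -161.] r 0.0202 z 0.0644
scene near 156 [ -66.  -184.8] [16.2 39.6] 48.0
scene far 98 [  64.3 -184.6] [40.4 12.4] 43.1
scene bolt 131 [  -0.9 -186.6] [15.7 24. ] 87.7
scene handle 136 [-71.   -4.1] [73.1 14.1] 89.9
from [ 0.5155 -0.2181  0.1849] yaw -0.172 to [ 0.5725 -0.234   0.18  ] yaw 0.566 j6 end 0.617 step 5.9 turn/row -0.0747
[(5.9), (0.6), (0.5)] -0.075
[(5.8), (1.0), (0.5)] -0.075
[(5.7), (1.5), (0.5)] -0.075
[(5.6), (1.9), (0.5)] -0.075
[(5.5), (2.3), (0.5)] -0.075
[(5.3), (2.7), (0.5)] -0.075
[(5.0), (3.1), (0.5)] -0.075
[(4.8), (3.5), (0.5)] -0.075
[(4.5), (3.8), (0.5)] -0.075
[(4.2), (4.1), (0.5)] -0.075
```

View pics/w12.png

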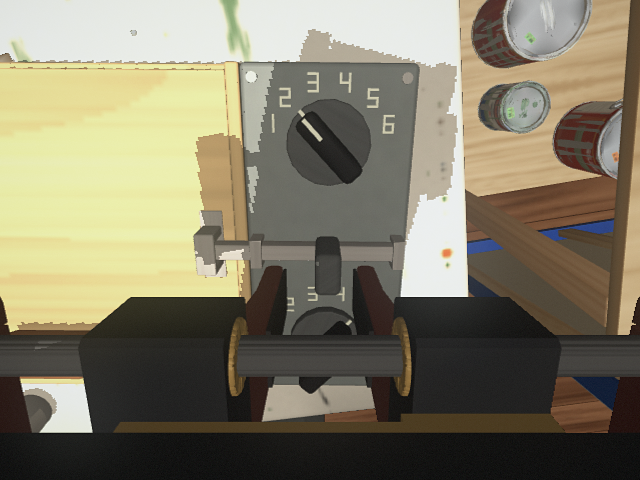

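The bolt is home (wrist −185.1 against −185.0 at first) with its tongue in the keeper at (208,248). Now spin the dials off, far one first.

{"fn": "move_arm", "kwargs": {"commands": [[0.006,0.0005,0,-0.075,0.1],[0.006,0.001,0,-0.075,0.1],[0.0055,0.0015,0,-0.075,0.1],[0.0055,0.002,0,-0.075,0.1],[0.0055,0.0025,0,-0.075,0.1],[0.0055,0.0025,0,-0.075,0.1],[0.005,0.003,0,-0.075,0.1],[0.005,0.0035,0,-0.075,0.1],[0.0045,0.004,0,-0.075,0.1],[0.004,0.004,0,-0.06,0.1]]}}

```text
clock: 53.47
tcp_pos: [0.5671, -0.2309, 0.169]
tcp_rot: [-0.027, 0.955, 0.293, -0.042]
ft_force: [0.0, -0.5, 0.6]
grip_width: 0.0394
```

```bash
python3 go.py c .0645 -.185 .132 .747
```

```text
clock 53.47 tcp [ 0.5671 -0.2309  0.169 ] yaw 0.599 j6 0.582 F [ 0.  -0.5  0.6] w 0.0394 | chest [  58.6 -182.9] 
 TOGO mm [ 5.2  8.4 36.2] turn 0.030669095093706744 tilt [-0.097  0.027 -0.995]
```

{"fn": "move_arm", "kwargs": {"commands": [[0.003,0.004,0.003,0.03,0.1],[0.002,0.004,0.007,0,0.1],[0,0,0.008,0,0.1],[0,0,0.008,0,0.1],[0,0,0.006,0,0.1],[0,0,0.003,0,0.1],[0,0,0,0,0.1],[0,0,0,0,0.1],[0,0,0,0,0.1],[0,0,0,0,0.1]]}}

```text
clock: 54.3
tcp_pos: [0.5708, -0.2333, 0.1282]
tcp_rot: [-0.028, 0.958, 0.281, -0.044]
ft_force: [0.6, -0.6, 1.3]
grip_width: 0.0394
```

```bash
python3 go.py c .0645 -.185 .132 .747
```

```text
clock 54.3 tcp [ 0.5708 -0.2333  0.1282] yaw 0.573 j6 0.608 F [ 0.6 -0.6  1.3] w 0.0394 | chest [  62.6 -184.6] 
 TOGO mm [ 0.8  1.2 -4. ] turn 0.00503532263024109 tilt [-0.1    0.029 -0.995]
```

{"fn": "move_arm", "kwargs": {"commands": [[0.001,0.001,-0.004,0,0.1],[0,0,0,0,1],[0,0,0,0,1],[0,0,0,0,1],[0,0,0,0,1],[0,0,0,0,1],[0,0,0,0.07,1],[0,0,0,0.09,1],[0,0,0,0.1,1],[0,0,0,0.1,1]]}}

```text
clock: 55.13
tcp_pos: [0.5719, -0.2339, 0.1311]
tcp_rot: [-0.019, 0.994, 0.099, -0.049]
ft_force: [0.4, 0.7, -1.5]
grip_width: 0.0123
```

{"fn": "move_arm", "kwargs": {"commands": [[0,0,0,0.1,1],[0,0,0,0.1,1],[0,0,0,0.1,1],[0,0,0,0.1,1],[0,0,0,0.1,1],[0,0,0,0,1],[0,0,0,0,0.1],[0,0,0,0,0.1],[0,0,0,0,0.1],[0,0,0,0,0.1]]}}

```text
clock: 55.97
tcp_pos: [0.5715, -0.2324, 0.1307]
tcp_rot: [-0.007, 0.986, -0.16, -0.053]
ft_force: [-0.3, 0.5, 0.5]
grip_width: 0.0351
```

```bash
python3 go.py c .0645 -.185 .19 -.75
```

```text
clock 55.97 tcp [ 0.5715 -0.2324  0.1307] yaw -0.322 j6 1.5 F [-0.3  0.5  0.5] w 0.0351 | chest [  63.2 -183.6] 
 TOGO mm [ -4.9   1.4 -59.2] turn 0.607454722999968 tilt [-0.102  0.03  -0.994]
```

{"fn": "move_arm", "kwargs": {"commands": [[-0.0005,0,-0.008,0,0.1],[-0.001,0,-0.014,0,0.1],[-0.0015,0,-0.016,0,0.1],[-0.001,0,-0.014,0,0.1],[-0.001,0,-0.008,0,0.1],[0,0,0,0.08,0.1],[0,0,0,0.1,0.1],[0,0,0,0.12,0.1],[0,0,0,0.12,0.1],[0,0,0,0.12,0.1]]}}

```text
clock: 56.8
tcp_pos: [0.5732, -0.2328, 0.1978]
tcp_rot: [0.008, 0.905, -0.423, -0.052]
ft_force: [-0.5, -0.1, -0.0]
grip_width: 0.0396
```

```bash
python3 ck.py w13; python3 go.py c -.0645 -.185 .185 -.737
```

```text
far 1541 [  65.1 -185.1] [12.4 39.2] 82.1 [0.1354 0.1367]
bolt 52 [  10.4 -179.7] [1.6 5.2] 42.2 [0.1296 0.1404]
clock 56.85 tcp [ 0.5732 -0.2328  0.1978] yaw -0.884 j6 2.059 F [0.4 0.1 0.4] w 0.0397 | chest [  64.9 -183.7] 
 TOGO mm [-96.2  83.5  26.3] turn 0.0316759932992392 tilt [-0.101  0.03  -0.994]
```

{"fn": "move_arm", "kwargs": {"commands": [[-0.014,0.012,0.0015,0.03,0.1],[-0.019,0.0165,0.002,0,0.1],[-0.019,0.0165,0.002,0,0.1],[-0.019,0.0165,0.002,0,0.1],[-0.016,0.014,0.002,0,0.1],[-0.007,0.006,0.002,0,0.1],[0,0,0,0,0.1],[0,0,0,0,0.1],[0,0,0,0,0.1],[0,0,0,0,0.1]]}}

```text
clock: 57.68
tcp_pos: [0.449, -0.2093, 0.2009]
tcp_rot: [0.008, 0.902, -0.429, -0.049]
ft_force: [0.4, 0.1, -0.6]
grip_width: 0.0395
```

```bash
python3 ck.py w14; python3 go.py c -.0655 -.185 .132 -.737
```

```text
near 1411 [ -65.1 -185.2] [12.1 39.5] 47.3 [0.1354 0.1367]
far 2625 [  64.3 -184.9] [12.6 40.3] 81.0 [0.1354 0.137 ]
bolt 1508 [  -0.6 -184.9] [24.  14.4] 0.9 [0.1413 0.1427]
clock 57.73 tcp [ 0.4492 -0.2093  0.2009] yaw -0.891 j6 2.02 F [0.8 0.4 0.2] w 0.0395 | chest [ -61.3 -182.6] 
 TOGO mm [ 4.   0.6 69. ] turn 0.025082707340259747 tilt [-0.096  0.028 -0.995]
```

View pics/w14.png

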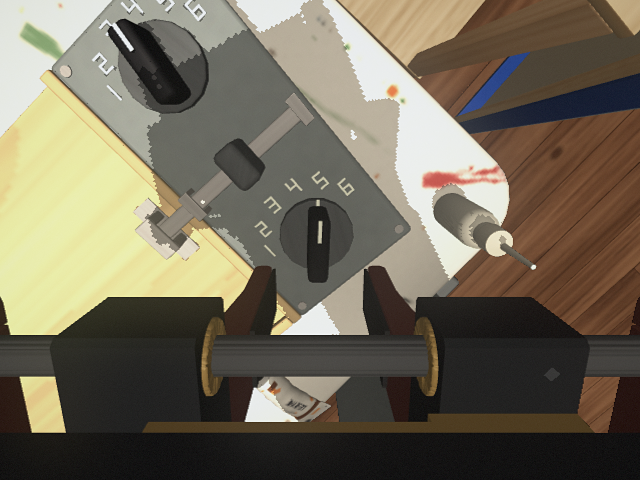

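The far dial reads between 3 and 4, near pointer still at 5 (319,228), bolt at −184.9. Descend on the near dial.

{"fn": "move_arm", "kwargs": {"commands": [[0.001,0,0.006,0.02,0.1],[0.001,0,0.01,0,0.1],[0,0,0.012,0,0.1],[0,0,0.012,0,0.1],[0,0,0.012,0,0.1],[0,0,0.01,0,0.1],[0,0,0.005,0,0.1],[0,0,0,0,0.1],[0,0,0,0,0.1],[0,0,0,0,0.1]]}}

```text
clock: 58.57
tcp_pos: [0.4478, -0.2103, 0.127]
tcp_rot: [0.009, 0.897, -0.439, -0.049]
ft_force: [-2.2, 1.6, 6.6]
grip_width: 0.0396
```

```bash
python3 go.py c -.0655 -.185 .132 -.737
```

```text
clock 58.57 tcp [ 0.4478 -0.2103  0.127 ] yaw -0.912 j6 2.043 F [-2.2  1.6  6.6] w 0.0396 | chest [ -62.5 -183.9] 
 TOGO mm [-1.9  3.2 -4.7] turn 0.004032105016761545 tilt [-0.095  0.027 -0.995]
```

{"fn": "move_arm", "kwargs": {"commands": [[-0.002,0.003,-0.0045,0,0.1],[0,0,0,0,1],[0,0,0,0,1],[0,0,0,0,1],[0,0,0,0,1],[0,0,0,0,1],[0,0,0,-0.07,1],[0,0,0,-0.09,1],[0,0,0,-0.1,1],[0,0,0,-0.1,1]]}}

```text
clock: 59.4
tcp_pos: [0.4463, -0.2102, 0.1323]
tcp_rot: [-0.002, 0.963, -0.266, -0.048]
ft_force: [-0.7, 0.2, 1.1]
grip_width: 0.0122
```

{"fn": "move_arm", "kwargs": {"commands": [[0,0,0,-0.1,1],[0,0,0,-0.1,1],[0,0,0,-0.1,1],[0,0,0,-0.1,1],[0,0,0,-0.1,1],[0,0,0,0,1],[0,0,0,0,0.1],[0,0,0,0,0.1],[0,0,0,0,0.1],[0,0,0,0,0.1]]}}

```text
clock: 60.23
tcp_pos: [0.4462, -0.2102, 0.1319]
tcp_rot: [-0.014, 0.999, -0.009, -0.046]
ft_force: [0.4, -0.2, 0.4]
grip_width: 0.0352
```

```bash
python3 go.py c -.0655 -.185 .20
```

```text
clock 60.23 tcp [ 0.4462 -0.2102  0.1319] yaw -0.017 j6 1.148 F [ 0.4 -0.2  0.4] w 0.0352 | chest [ -64.1 -184.1] 
 TOGO mm [ -7.8  -1.1 -67.6] turn None tilt [-0.092  0.028 -0.995]
```

Lift clear, then back away (−x) for a final unobstructed look.

{"fn": "move_arm", "kwargs": {"commands": [[-0.0005,0,-0.008,0,0.1],[-0.001,0,-0.014,0,0.1],[-0.0015,0,-0.018,0,0.1],[-0.002,0,-0.02,0,0.1],[-0.002,0,-0.02,0,0.1],[-0.001,0,-0.01,0,0.1],[-0.01,0,0,0,0.1],[-0.015,0,0,0,0.1],[-0.005,0,0,0,0.1],[0,0,0,0,0.1]]}}

```text
clock: 61.07
tcp_pos: [0.4123, -0.2114, 0.23]
tcp_rot: [-0.014, 0.999, -0.012, -0.048]
ft_force: [0.8, 0.0, 0.7]
grip_width: 0.0395
```

```bash
python3 ck.py w15; python3 look.py l6; python3 - <<'E'
from station import r
s=r.sense(); print(s['tcp_pos'],s['ft_force'])
E
```

```text
near 1245 [ -65.2 -184.6] [39.6 11.8] 9.3 [0.1355 0.1368]
bolt 1208 [  -0.5 -184.8] [13.9 24. ] 89.9 [0.1415 0.1429]
clock 61.1167
top black [223. 135.] xy [0.7982 0.3915] chest [175. 471.] r 0.0323 z 0.0695
top black [357. 278.] xy [ 0.4297 -0.0626] chest [-107.  -42.] r 0.1246 z 0.0673
top far 73 [  64.9 -182.7] [12.6 38.6] 81.6
top bolt 41 [   1.6 -180.3] [10.5 23.6] 81.3
top handle 142 [-68.8  -0.2] [68.2 14.2] 89.6
scene near 150 [ -65.8 -184.6] [40.5 16.3] 8.1
scene far 142 [  64.  -185.3] [14.6 39.5] 82.8
scene bolt 133 [  -1.1 -185.9] [15.4 24.1] 86.3
scene handle 136 [-70.7  -3.4] [68.6 14.9] 88.4
[ 0.41384764 -0.21170118  0.2299441 ] [-0.79916511 -0.15020408  0.24448346]
```

View pics/w15.png

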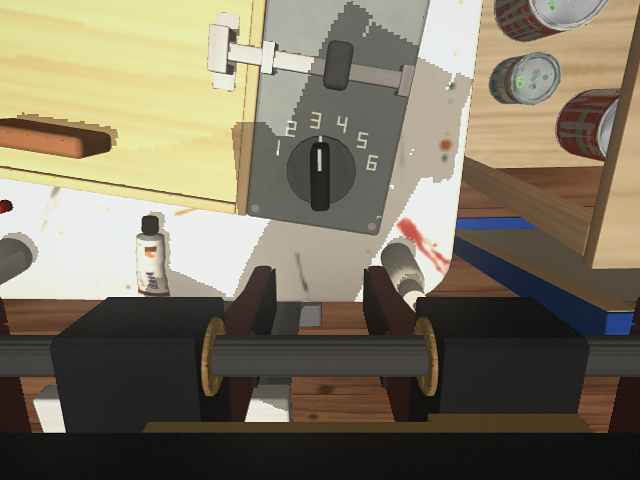

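View pics/l6.png

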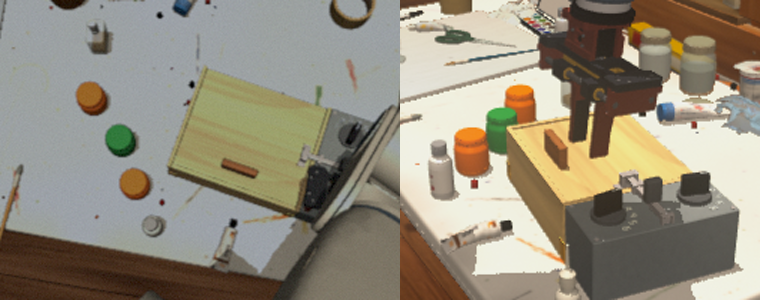

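Final checks: the near pointer is just past 3 (about 1.1 rad, 0.9 off code) and the far one is at about 1.4 rad (0.9 off). Bolt home, lid shut, robot clear.

```bash
python3 - <<'E'
from station import r
print(r.job_done())
E
```

```text
the job is handed in; nothing more can be done
None
```

The job is done and handed in at about 61 s. I set the dials to 5 and 2, drew the bolt and opened the lid. The two black-lidded jars beside the chest went inside. I then shut the lid, pushed the bolt home and turned both dials off their code.

What the last checks showed:
- **Jars:** before the lid closed, both stood upright on the chest floor, about 50 mm either side of centre, with lid tops at about 74 mm. One had been knocked aside earlier, so I measured it again before grasping. No black-lidded jar is left on the table just left of the chest, and I did not touch the orange and green look-alikes.
- **Lid:** the handle is back where it started in the scene and top views, within 0.2 mm, after being pulled against the stop.
- **Bolt:** the wrist camera puts it at −184.8 mm, against −185.0 mm at the start. The scene view differed by about 1 mm, and the final top view was partly hidden by the arm.
- **Dials:** the near dial is at about 1.09 rad and the far one at about 1.39 rad, each 0.9 rad off its code.
- **Bystanders:** the arm never came near the spray or needle bottle. Both look unmoved in the pictures, but I did not re-measure them.

Two things went less than perfectly:
- **Bolt drawing:** the first pull ended about 1 mm short after I eased off, so I pulled it again to the stop.
- **Tool tilt:** the tool drifted up to about 9° off vertical during the run. Pulling the lid against its shut stop took out most of that, and it ended about 5.5° off.

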